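# Check turned beads under the loupe

### The arm

A 7-joint arm with a two-finger parallel gripper is mounted at the origin on the work surface. World frame = base frame: x ahead of the robot, y to its left, z up, the work surface at z = 0. Lengths are in m, angles in rad, forces in N, time in s.
With the tool pointing down it reaches from about 0.375 to 0.925 m from the base axis. Payload 3.1 kg.
Tool frame: the origin (TCP) lies at the very end of the fingers, on their centre line; the grasp point (between the pads) lies 19 mm behind it; z points along the fingers, y is the direction in which the jaws open and shut (so a half turn about z gives the same grasp; the last joint's range is limited). The gripper opens to 85 mm and grips with 20 to 120 N. Pads are 22 mm wide; open, the fingers measure 114 mm over their backs; the gripper's body (76 mm by 85 mm) begins 54 mm behind the grasp point. The pads swing forward as they close: fully open they stand 13 mm farther back than shut.
Start: joints at [-1.357, 0.383, 0.044, 1.598, -0.018, 1.161, -0.05], TCP at [0.199, 0.619, 0.21] pointing down, gripper open.
Joint ranges: [-2.61, 2.61], [-0.41, 2.15], [-1.48, 1.57], [0, 2.5], [-1.57, 4.71], [0.05, 1.97], [-2.85, 2.85]. Speed limits (rad/s): [2.79, 2.79, 3.14, 3.14, 3.14, 3.14, 3.14].

### API

Orientations are given as [roll, pitch, yaw] about the fixed x, y, z axes, in that order (R = Rz(yaw) Ry(pitch) Rx(roll)).
In Python, from cell import r gives the robot as it stands.
- The arm moves only by the tool servo_tool, never from a script. Its argument "steps" is a list of rows, each an object of numbers: "hand": the opening, from 0 (shut) to 1 (fully open); "tx", "ty", "tz": the shift along the world's x, y, z in mm; "turn": the turn about the world's z in degrees. In form: [{"hand": .., "tx": .., "ty": .., "tz": .., "turn": ..}, ...]. A call has 1 to 12 rows; each row shifts and turns the commanded pose from where the row before left it; what a row does not reach is not made up. A row lasts 1/10 s, in which the tool goes at most 50 mm and 8.59 degrees, less where a joint would pass 70% of its speed; a pose out of reach is approached as far as the arm can. A call is refused whole if a number of a shift passes 50 or a number of a turn 8.59, either way. A call with a gripper value outside its range is refused whole. The fingers move at their own pace and stop on an object; the grip force is fixed at half the most. Time passes only in rows, so rows that do not move let the fingers close. It gives the time, the measured TCP pose, the force and the opening at its end, in the units of the state.
- r.read_state(): the state, without advancing time (a new reading comes with each control period).
- r.grab_frame(name): name is "scene" or "top" or "wrist"; returns a dict with "color" (400x640x3 uint8, red, green, blue), "vertical_fov" (degrees; the focal length in pixels is half the picture's height over the tangent of half this angle, whatever the lens; pixels are square), "cx", "cy" (the principal point, pixels), "R" (3x3) and "t" (3): a world point X has camera coordinates R X + t; the wrist camera has in their place "tool_from_camera" (4x4, takes a point from camera to tool coordinates, whose origin is the TCP and whose axes are the flange's). Camera axes: x right, y down, z forward; pixel columns grow to the right and rows downward; lengths in m; the calibration is good to about 2 mm. The wrist camera is an equidistant fisheye: a pixel r from the principal point sees the ray r / f radians off the axis. A picture is of the moment at which its call begins: read the wrist's pose just before it. There is no depth.
- r.close_job(): hands the job in, once; it reports no verdict.
The state is a dict: "time": time; "q": joint angles; "qvel": joint speeds; "joint_torque": joint torques, N m; "position": TCP position; "tcp_rot": TCP orientation; "wrist_force": force on the tool from outside, world axes, zero at the start; "moment": the same for the moment, N m; "gripper_width": finger opening in m.
Only numpy, scipy, OpenCV 4.12 (cv2) and the standard library are available. Lean on these libraries where they do the work, as an engineer would, in place of code of your own. Each camera call takes 0.05 s, during which the arm holds its last target.

### The job

Pick up the wooden cup and pour all six beads into the black-lined viewing tray, then stand the empty cup upright on the bench and let it go. Then pick up the loupe and hold it level over the middle of the tray, with its lens at the height of the red mark on the tray's post and touching neither tray nor post; finish while still holding it there, at rest. Leave the gouges, the mallet and the sharpening stone alone.

Things in the scene. Friction and masses are not known exactly. Their poses are not given: they have to be found in the camera images.
- cup_grip (a point): grasp point of the cup, on its flat-sided handle (16 mm wide, 20 mm tall, its top 11 mm below the rim), at mid-height of the handle, 44 mm above the cup's underside. The handle runs level from the cup's wall along -x, out to 108 mm from the cup's axis; the axis lies 78 mm from this point along +x. z is up along the cup
- cup_rim (a point): centre of the same cup's mouth, 65 mm above its underside, on its axis; z points out of the mouth, the handle lies towards -x
- cup: dark wooden cup with one handle along -x, open at the top, flared: 65 mm tall, 66 mm wide at the foot, 86 mm at the rim, walls 4 mm, floor 5 mm, about 100 g; starts upright on the bench with the six beads in it. Origin at the centre of its underside, z up along its axis
- tray: fixed square viewing tray, 170 x 170 x 40 mm outside, brown wooden walls and floor 6 mm, black lining; origin at the centre of its underside on the bench. At its corner towards +x +y stands a thin metal post (10 mm thick, 240 mm tall, at x = y = +100 mm of the tray's frame) on a 34 mm square foot
- tray_mid (a point): centre of the tray's inner floor, 6 mm above the bench; x and y along its walls (inside 158 x 158 mm), z up
- focus_mark (a point): the red focus mark: centre of a red disc (26 mm across, 8 mm thick) clipped on the tray's post; its height, 150 to 200 mm above the bench, differs every time and is the height for the lens. Axes as the tray's
- clip: the same red disc's body; its origin is on the tray's vertical centre line (not on the disc), at the disc's mid-height
- loupe_lens (a point): centre of the loupe's lens: round glass in a black ring, 80 mm across and 16 mm thick; the point is 8 mm above its underside. z is the lens axis, straight up when the loupe lies level; the handle runs along -x
- loupe_grip (a point): grasp point of the loupe, on its straight flat-sided wooden handle (18 mm wide, 20 mm tall, yellow end), 85 mm from the lens centre along -x, 10 mm above its underside. The handle runs from 56 to 152 mm from the lens centre. The loupe lies flat on the bench; about 100 g, balanced about 66 mm from the lens centre
- loupe: the same loupe, origin under the lens centre, same axes
- gouge_a: loose carving gouge, a bystander to be left alone: wooden handle 120 x 26 x 24 mm with a butt end in yellow and a slim steel blade, 205 mm long in all, lying flat. Origin on the bench under the handle's front part: the handle reaches 105 mm back along -x, the blade 100 mm forward along +x
- gouge_b: loose carving gouge, a bystander to be left alone: wooden handle 120 x 26 x 24 mm with a butt end in orange and a slim steel blade, 205 mm long in all, lying flat. Origin on the bench under the handle's front part: the handle reaches 105 mm back along -x, the blade 100 mm forward along +x
- gouge_c: loose carving gouge, a bystander to be left alone: wooden handle 120 x 26 x 24 mm with a butt end in green and a slim steel blade, 205 mm long in all, lying flat. Origin on the bench under the handle's front part: the handle reaches 105 mm back along -x, the blade 100 mm forward along +x
- mallet: carver's mallet, a bystander to be left alone: turned wood, standing on its head (92 mm across), handle up, 235 mm tall; origin at the centre of its underside
- stone: sharpening stone, a bystander to be left alone: grey stone in a wooden case 90 x 200 x 35 mm, long along y; origin at the centre of its underside
- bead0_center (a point): centre of one of six equal turned wooden beads (plain balls 17 mm across, pale, 10 g), at the start in the cup; they roll easily
- bead1_center (a point): centre of one of six equal turned wooden beads (plain balls 17 mm across, pale, 10 g), at the start in the cup; they roll easily
- bead2_center (a point): centre of one of six equal turned wooden beads (plain balls 17 mm across, pale, 10 g), at the start in the cup; they roll easily
- bead3_center (a point): centre of one of six equal turned wooden beads (plain balls 17 mm across, pale, 10 g), at the start in the cup; they roll easily
- bead4_center (a point): centre of one of six equal turned wooden beads (plain balls 17 mm across, pale, 10 g), at the start in the cup; they roll easily
- bead5_center (a point): centre of one of six equal turned wooden beads (plain balls 17 mm across, pale, 10 g), at the start in the cup; they roll easily
Mind the look-alikes: they are no part of the job. Leave any turquoise look-alike of the cup alone.

How it is judged:
On the way, in this order (a step that is already met when the one before it is completed fails the run):
1. the cup is held clear of the bench and tipped (contact force between the fingers and cup above 0.5 N and angle between cup_rim's own z axis and vertical above 0.9 rad and height (world z) of cup_rim above 0.06 m), for 0.1 s.
2. all six beads are in the viewing tray, with the cup still held (x of bead0_center in the frame of tray_mid between -0.08 and 0.08 m and y of bead0_center in the frame of tray_mid between -0.08 and 0.08 m and z of bead0_center in the frame of tray_mid between 0 and 0.036 m and x of bead1_center in the frame of tray_mid between -0.08 and 0.08 m and y of bead1_center in the frame of tray_mid between -0.08 and 0.08 m and z of bead1_center in the frame of tray_mid between 0 and 0.036 m and x of bead2_center in the frame of tray_mid between -0.08 and 0.08 m and y of bead2_center in the frame of tray_mid between -0.08 and 0.08 m and z of bead2_center in the frame of tray_mid between 0 and 0.036 m and x of bead3_center in the frame of tray_mid between -0.08 and 0.08 m and y of bead3_center in the frame of tray_mid between -0.08 and 0.08 m and z of bead3_center in the frame of tray_mid between 0 and 0.036 m and x of bead4_center in the frame of tray_mid between -0.08 and 0.08 m and y of bead4_center in the frame of tray_mid between -0.08 and 0.08 m and z of bead4_center in the frame of tray_mid between 0 and 0.036 m and x of bead5_center in the frame of tray_mid between -0.08 and 0.08 m and y of bead5_center in the frame of tray_mid between -0.08 and 0.08 m and z of bead5_center in the frame of tray_mid between 0 and 0.036 m and contact force between the fingers and cup above 0.5 N), for 0.2 s.
3. the empty cup stands upright on the bench, let go (height (world z) of cup_rim between 0.06 and 0.07 m and angle between cup_rim's own z axis and vertical below 0.1 rad and contact force between the fingers and cup below 0.05 N and linear speed of cup below 0.03 m/s), for 0.2 s.
4. the loupe is held up, clear of the bench (contact force between the fingers and loupe above 0.5 N and height (world z) of loupe_lens above 0.06 m), for 0.2 s.
At the end, for the whole second after the job is handed in: All six beads in the tray; cup upright on the bench (0.1 rad), let go; loupe held in the fingers, at rest, touching neither tray nor mark, lens centre within 25 mm (horizontally) of the tray centre and 12 mm of the red mark's height, lens axis within 0.175 rad of vertical (all of step 3 and x of bead0_center in the frame of tray_mid between -0.08 and 0.08 m and y of bead0_center in the frame of tray_mid between -0.08 and 0.08 m and z of bead0_center in the frame of tray_mid between 0 and 0.036 m and x of bead1_center in the frame of tray_mid between -0.08 and 0.08 m and y of bead1_center in the frame of tray_mid between -0.08 and 0.08 m and z of bead1_center in the frame of tray_mid between 0 and 0.036 m and x of bead2_center in the frame of tray_mid between -0.08 and 0.08 m and y of bead2_center in the frame of tray_mid between -0.08 and 0.08 m and z of bead2_center in the frame of tray_mid between 0 and 0.036 m and x of bead3_center in the frame of tray_mid between -0.08 and 0.08 m and y of bead3_center in the frame of tray_mid between -0.08 and 0.08 m and z of bead3_center in the frame of tray_mid between 0 and 0.036 m and x of bead4_center in the frame of tray_mid between -0.08 and 0.08 m and y of bead4_center in the frame of tray_mid between -0.08 and 0.08 m and z of bead4_center in the frame of tray_mid between 0 and 0.036 m and x of bead5_center in the frame of tray_mid between -0.08 and 0.08 m and y of bead5_center in the frame of tray_mid between -0.08 and 0.08 m and z of bead5_center in the frame of tray_mid between 0 and 0.036 m and horizontal distance between loupe_lens and tray_mid below 0.025 m and z of loupe_lens in the frame of focus_mark between -0.012 and 0.012 m and angle between loupe_lens's own z axis and vertical below 0.175 rad and contact force between the fingers and loupe above 0.5 N and contact force between loupe and tray below 0.1 N and contact force between loupe and clip below 0.1 N and linear speed of loupe below 0.02 m/s and angular speed of loupe below 0.2 rad/s); the arm keeps its last pose, push and grip.
It fails at once if a gouge, the mallet or the sharpening stone is pushed more than 30 mm (distance of any of gouge_a, gouge_b, gouge_c, mallet, stone from where it was at the start of the episode above 0.03 m).
It also fails if it takes over 58 s, if anything falls off the work surface, if the arm or the gripper's body presses on something with over 40 N, if the wrist force passes 120 N, or if a joint passes its speed limit or range.

## Working session

There is one attempt and no reset: what is moved stays moved. The work goes in short steps, Python scripts to look and compute and a tool call to move; the robot and the scene stay as the last step left them, time stands still between calls to the robot, and variables do not carry over. Pictures are saved under pics/ and viewed, and the job is handed in when it is done.

Besides the shell and the picture viewer there is one more tool, called after "Call:" by a JSON object that holds its "op" and its "data", one argument or row to a line. servo_tool: Moves the arm, as the interface text tells. Its arguments: {"type":"object","properties":{"steps":{"type":"array"}},"required":["steps"]}

```bash
ls; mkdir -p pics; cat > h.py <<'E'
import numpy as np, cv2
from cell import r
def save(name,fn,crop=None,s=1):
    f=r.grab_frame(name); im=f["color"][:,:,::-1]; cv2.imwrite("pics/full_"+fn,im)
    if crop: a,b,c,d=crop; im=im[b:d,a:c]
    if s!=1: im=cv2.resize(im,None,fx=s,fy=s,interpolation=cv2.INTER_CUBIC)
    cv2.imwrite("pics/"+fn,im); return f
def foc(f): return 200/np.tan(np.radians(f["vertical_fov"])/2)
def ray(f,u,v,z):
    F=foc(f); d=np.array([(u-f["cx"])/F,(v-f["cy"])/F,1.]); R=np.array(f["R"]);t=np.array(f["t"])
    C=-R.T@t; w=R.T@d; return C+w*(z-C[2])/w[2]
def proj(f,X):
    p=np.array(f["R"])@np.array(X)+np.array(f["t"]);F=foc(f); return F*p[0]/p[2]+f["cx"],F*p[1]/p[2]+f["cy"]
E
python3 - <<'E'
from h import *
import pickle
s=r.read_state(); print({k:np.round(v,3) for k,v in s.items()})
for n in("scene","top","wrist"):
    f=save(n,n+"0.png"); pickle.dump(f,open(n+"0.pkl","wb")); print(n,{k:np.round(v,3) for k,v in f.items() if k!="color"})
E
```

```text
pics
{'time': np.float64(0.0), 'q': array([-1.357,  0.384,  0.044,  1.6  , -0.018,  1.161, -0.05 ]), 'qvel': array([ 0.   ,  0.002,  0.   , -0.001, -0.001,  0.001,  0.   ]), 'joint_torque': array([-0.0000e+00, -4.3346e+01,  1.0240e+00, -2.4951e+01,  1.1000e-02,
        1.2000e-02, -0.0000e+00]), 'position': array([0.199, 0.618, 0.209]), 'tcp_rot': array([-3.139,  0.   ,  2.83 ]), 'wrist_force': array([-1.064,  0.565, -0.423]), 'moment': array([ 0.044,  0.027, -0.032]), 'gripper_width': np.float64(0.086)}
scene {'vertical_fov': np.float64(51.557), 'cx': np.float64(312.147), 'cy': np.float64(199.463), 'R': array([[-0.394,  0.919,  0.006],
       [ 0.702,  0.305, -0.644],
       [-0.594, -0.249, -0.765]]), 't': array([ 0.22 , -0.277,  1.879])}
top {'vertical_fov': np.float64(52.799), 'cx': np.float64(318.34), 'cy': np.float64(198.448), 'R': array([[ 0.022, -1.   , -0.008],
       [-0.997, -0.022, -0.078],
       [ 0.077,  0.009, -0.997]]), 't': array([-0.002,  0.528,  1.222])}
wrist {'vertical_fov': np.float64(65.706), 'cx': np.float64(326.319), 'cy': np.float64(202.171), 'tool_from_camera': array([[ 0.   , -0.947, -0.321,  0.083],
       [ 1.   ,  0.001, -0.001, -0.   ],
       [ 0.001, -0.321,  0.947, -0.164],
       [ 0.   ,  0.   ,  0.   ,  1.   ]])}
```

View pics/scene0.png

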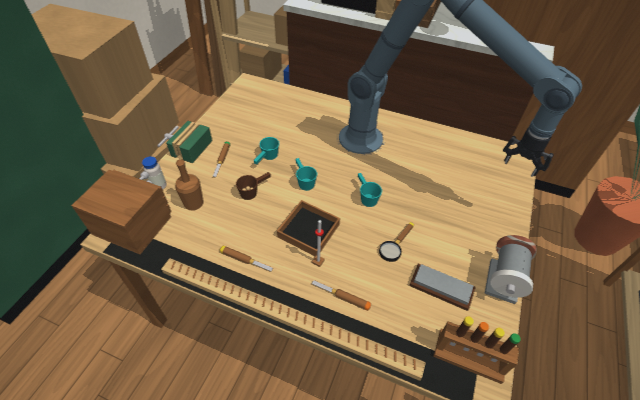

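View pics/top0.png

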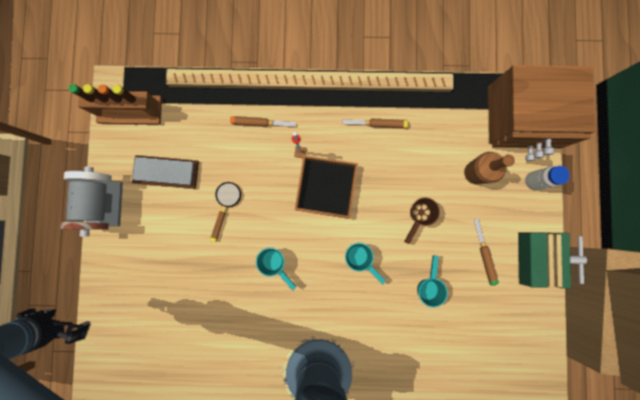

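View pics/wrist0.png

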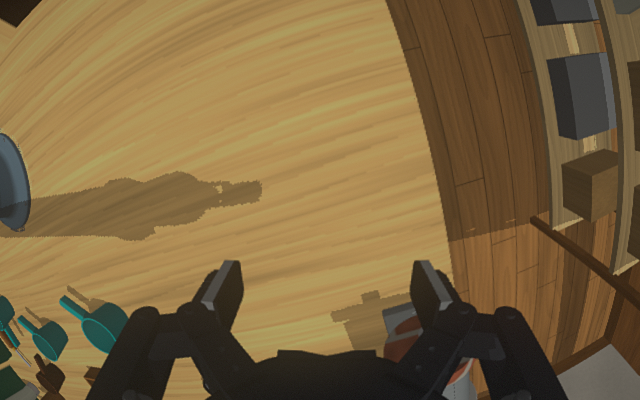

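The dark wooden cup with pale beads is at top (424,212). The turquoise cups at (270,262), (359,257) and (432,292) are look-alikes. The tray is around (328,187), the loupe lens at (228,194) and the post and mark at (297,142). Next I'm enlarging the top view.

```bash
python3 - <<'E'
import cv2
im=cv2.imread("pics/full_top0.png")
for n,(a,b,c,d) in dict(cup=(380,180,460,260),tray=(270,120,380,230),loupe=(195,165,265,255)).items():
    s=7 if n!="loupe" else 6
    if n=="tray": s=5
    cv2.imwrite(f"pics/c_{n}.png",cv2.resize(im[b:d,a:c],None,fx=s,fy=s,interpolation=cv2.INTER_CUBIC))
im=cv2.imread("pics/full_scene0.png")
cv2.imwrite("pics/c_stray.png",cv2.resize(im[190:280,260:360],None,fx=6,fy=6,interpolation=cv2.INTER_CUBIC))
E
```

```text
(no output)
```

View pics/c_cup.png

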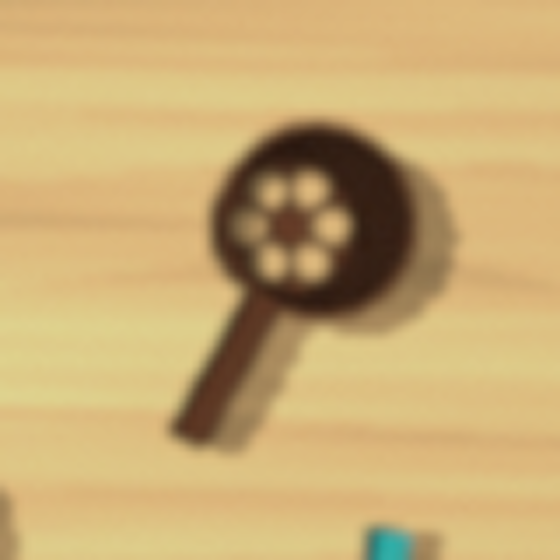

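View pics/c_tray.png

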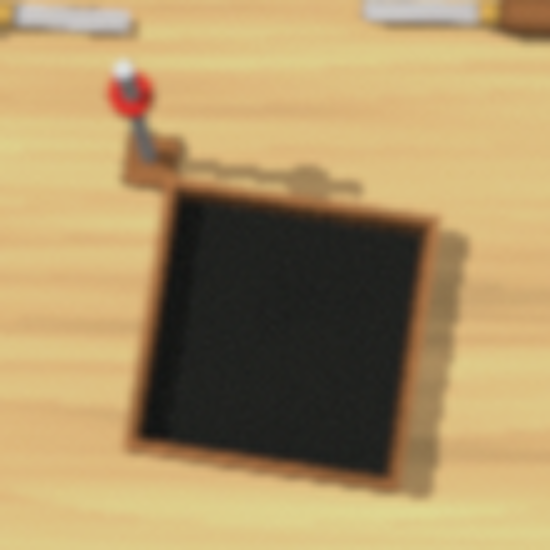

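View pics/c_loupe.png

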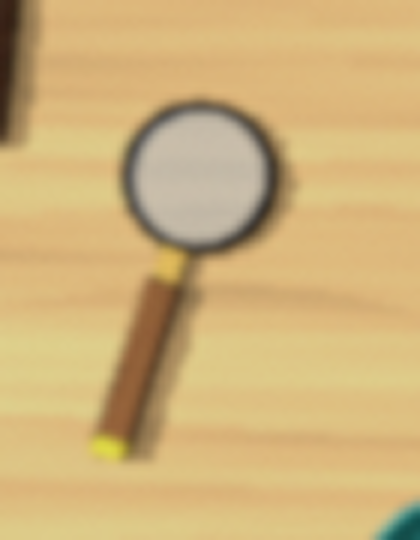

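View pics/c_stray.png

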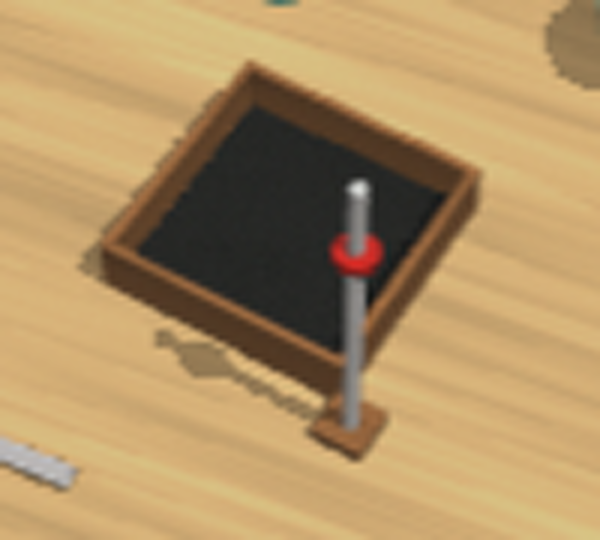

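```bash
cat > m.py <<'E'
from h import *
import pickle
t=pickle.load(open("top0.pkl","rb")); s=pickle.load(open("scene0.pkl","rb"))
c=ray(t,424.7,211.1,.065); e=ray(t,407.1,242.2,.054)
d=(c-e)[:2]; yc=np.arctan2(d[1],d[0]); print("cup",c,"end dist",np.hypot(*d),"yaw",np.degrees(yc),"grip",c[:2]-.078*np.array([np.cos(yc),np.sin(yc)]))
cs=np.array([ray(t,u,v,.04) for u,v in((305,157),(357.6,164),(349.6,218),(295.6,209.4))])
print("tray corners",cs,"mid",cs.mean(0)); 
S=np.array([ray(s,260+u/6,190+v/6,.04) for u,v in((250,65),(480,175),(345,370),(103,247))]); print("scene corners",S,S.mean(0))
yt=np.arctan2(*( (cs[0]-cs[3])+(cs[1]-cs[2]))[[1,0]]); print("tray yaw",np.degrees(yt))
l=ray(t,228.3,194.5,.016); h=ray(t,213,240,.02); d=(l-h)[:2]; print("loupe",l,np.hypot(*d),np.degrees(np.arctan2(d[1],d[0])))
m=(cs.mean(0)+S.mean(0))/2
R=np.array([[np.cos(yt),-np.sin(yt)],[np.sin(yt),np.cos(yt)]])
p=m[:2]+R@[.1,.1]; print("post",p)
for z in(.15,.16,.17,.18,.19,.2): print(z,np.round(proj(s,[*p,z]),1),np.round(proj(t,[*p,z]),1))
print("top at",proj(s,[*p,.24]),proj(t,[*p,.24]))
E
python3 m.py
```

```text
cup [ 0.49336778 -0.30578637  0.065     ] end dist 0.1051931520135066 yaw -27.862356845991116 grip [ 0.4244101  -0.26933314]
tray corners [[ 0.65228007  0.05358985  0.04      ]
 [ 0.63404737 -0.10751887  0.04      ]
 [ 0.46881829 -0.08581342  0.04      ]
 [ 0.49122846  0.07806606  0.04      ]] mid [ 0.56159355 -0.0154191   0.04      ]
scene corners [[ 0.47357272 -0.0804397   0.04      ]
 [ 0.49769581  0.08571724  0.04      ]
 [ 0.66183421  0.06420192  0.04      ]
 [ 0.6390846  -0.10319885  0.04      ]] [ 0.56804683 -0.00842985  0.04      ]
tray yaw -8.056112597117279
loupe [0.53406106 0.28968387 0.016     ] 0.14697347350500417 -15.987742081073096
post [0.67784761 0.07307437]
0.15 [318.7 237.9] [296.6 140.7]
0.16 [318.7 236.1] [296.4 139.9]
0.17 [318.8 234.3] [296.2 139.1]
0.18 [318.8 232.5] [296.  138.3]
0.19 [318.9 230.6] [295.7 137.4]
0.2 [319.  228.8] [295.5 136.6]
top at (np.float64(319.2043456540636), np.float64(221.13068519480439)) (np.float64(294.4983924595094), np.float64(132.99308623434052))
```

Call:
{"op": "servo_tool", "data": {
  "steps": [
    {"hand": 1, "tx": 31, "ty": -33, "tz": 6, "turn": -8.5},
    {"hand": 1, "tx": 31, "ty": -33, "tz": 6, "turn": -8.5},
    {"hand": 1, "tx": 31, "ty": -33, "tz": 6, "turn": -8.5},
    {"hand": 1, "tx": 31, "ty": -33, "tz": 6, "turn": -8.5},
    {"hand": 1, "tx": 31, "ty": -33, "tz": 6, "turn": -8.5},
    {"hand": 1, "tx": 31, "ty": -33, "tz": 6, "turn": -8.5},
    {"hand": 1, "tx": 31, "ty": -33, "tz": 6, "turn": -8.5},
    {"hand": 1, "tx": 31, "ty": -33, "tz": 6, "turn": -8.5},
    {"hand": 1, "tx": -2, "ty": -41, "tz": 0, "turn": -8.5},
    {"hand": 1, "tx": -2, "ty": -41, "tz": 0, "turn": -8.5},
    {"hand": 1, "tx": -2, "ty": -41, "tz": 0, "turn": -8.5},
    {"hand": 1, "tx": -2, "ty": -41, "tz": 0, "turn": -8.5}
  ]
}}

```text
time: 1.35
position: [0.4389, 0.1888, 0.2576]
tcp_rot: [-3.141, 0.0, 1.043]
wrist_force: [0.6, -1.1, 0.1]
gripper_width: 0.0851
```

Call:
{"op": "servo_tool", "data": {
  "steps": [
    {"hand": 1, "tx": -2, "ty": -41, "tz": -4, "turn": -8.5},
    {"hand": 1, "tx": -2, "ty": -41, "tz": -4, "turn": -8.5},
    {"hand": 1, "tx": -2, "ty": -41, "tz": -4, "turn": -8.5},
    {"hand": 1, "tx": -2, "ty": -41, "tz": -4, "turn": -8.5},
    {"hand": 1, "tx": -2, "ty": -41, "tz": -4, "turn": -8.5},
    {"hand": 1, "tx": -2, "ty": -41, "tz": -4, "turn": -8.5},
    {"hand": 1, "tx": -2, "ty": -41, "tz": -4, "turn": -8.5},
    {"hand": 1, "tx": -2, "ty": -41, "tz": -4, "turn": -8.5},
    {"hand": 1, "tx": -2, "ty": -41, "tz": -4, "turn": -8.5},
    {"hand": 1, "tx": -2, "ty": -41, "tz": -4, "turn": -8.5},
    {"hand": 1, "tx": -2, "ty": -41, "tz": -4, "turn": -3},
    {"hand": 1, "tx": 0, "ty": 0, "tz": 0, "turn": 0}
  ]
}}

```text
time: 2.55
position: [0.415, -0.2668, 0.214]
tcp_rot: [3.136, -0.001, -0.497]
wrist_force: [-0.6, 0.8, -0.2]
gripper_width: 0.0855
```

```bash
cat >> h.py <<'E'
from scipy.spatial.transform import Rotation as Ro
def wgrab(fn,crop=None,s=1):
    st=r.read_state(); f=save("wrist",fn,crop,s)
    T=np.eye(4);T[:3,:3]=Ro.from_euler("xyz",st["tcp_rot"]).as_matrix();T[:3,3]=st["position"]
    f["W"]=T@np.array(f["tool_from_camera"]); f["st"]=st
    import pickle; pickle.dump(f,open(fn+".pkl","wb")); return f
def wray(f,u,v,z):
    F=foc(f);a=np.array([u-f["cx"],v-f["cy"]]);rr=np.hypot(*a);th=rr/F
    d=np.array([*(np.sin(th)*a/max(rr,1e-9)),np.cos(th)]); w=f["W"][:3,:3]@d;C=f["W"][:3,3]
    return C+w*(z-C[2])/w[2]
def wproj(f,X):
    p=f["W"][:3,:3].T@(np.array(X)-f["W"][:3,3]); th=np.arctan2(np.hypot(p[0],p[1]),p[2]); k=foc(f)*th/np.hypot(p[0],p[1])
    return p[0]*k+f["cx"],p[1]*k+f["cy"]
def S():
    s=r.read_state(); print(round(s["time"],2),np.round(s["position"],4),np.round(np.degrees(s["tcp_rot"]),1),"F",np.round(s["wrist_force"],1),"M",np.round(s["moment"],2),"w",round(s["gripper_width"]*1e3,2),"q",np.round(s["q"],2))
E
python3 -c "
from h import *
S(); f=wgrab('w1.png')"
```

```text
2.55 [ 0.415  -0.2668  0.214 ] [ 1.797e+02 -1.000e-01 -2.850e+01] F [-0.6  0.8 -0.2] M [-0.02  0.05  0.  ] w 85.51 q [-0.47  0.1   1.02  2.   -0.09  1.09 -1.48]
```

View pics/w1.png

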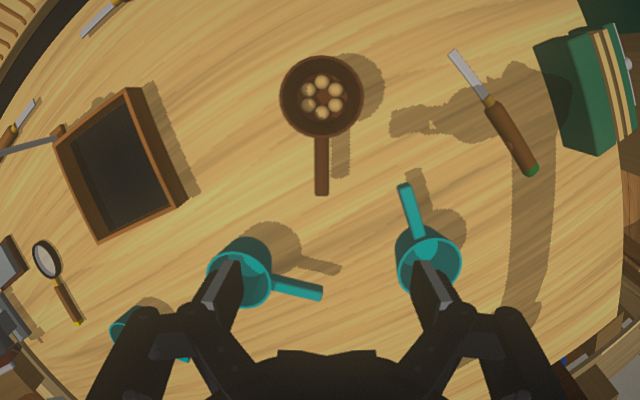

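Wrist view: the wooden cup with six beads has its rim centre at (321,97) and handle end at (321,195). Turquoise cups are at (240,272) and (428,262), the tray at (122,165) and the gouge at (500,125).

```bash
python3 - <<'E'
from h import *; import pickle
f=pickle.load(open("w1.png.pkl","rb"))
p=lambda n,u,v,z: print(n,np.round(wray(f,u,v,z),4))
c=wray(f,321,97,.065);e=wray(f,321.5,194,.05);d=(c-e)[:2];y=np.arctan2(d[1],d[0]);print(c,e,np.hypot(*d),np.degrees(y),"grip",c[:2]-.078*np.array([np.cos(y),np.sin(y)]))
p("tA",240,262,.065);p("tAh",322,293,.05);p("tB",429,255,.065);p("tBh",404,185,.05)
cs=[]
for n,u,v in(("far L",54,146),("top",127,88),("R",187,204),("bot",98,243)): p(n,u,v,.04); cs.append(wray(f,u,v,.04))
print(np.mean(cs,0))
p("gouge h",535,172,.024);p("g tip",452,52,.01)
print(wproj(f,[*f["st"]["position"][:2],0.0]))
E
```

```text
[ 0.49255785 -0.30470191  0.065     ] [ 0.3995097  -0.25427727  0.05      ] 0.10583289124377061 -28.45414447307581 grip [ 0.42398035 -0.2675384 ]
tA [ 0.3761 -0.1306  0.065 ]
tAh [ 0.2827 -0.1907  0.05  ]
tB [ 0.2755 -0.3329  0.065 ]
tBh [ 0.3646 -0.3409  0.05  ]
far L [0.6545 0.0579 0.04  ]
top [ 0.6331 -0.1084  0.04  ]
R [ 0.4659 -0.1003  0.04  ]
bot [0.4931 0.0803 0.04  ]
[ 0.56164275 -0.01762206  0.04      ]
gouge h [ 0.2807 -0.5264  0.024 ]
g tip [ 0.4736 -0.4762  0.01  ]
(np.float64(324.70138508141787), np.float64(167.16752424996076))
```

Call:
{"op": "servo_tool", "data": {
  "steps": [
    {"hand": 1, "tx": 9, "ty": -1, "tz": -20, "turn": 0},
    {"hand": 1, "tx": 0, "ty": 0, "tz": -40, "turn": 0},
    {"hand": 1, "tx": 0, "ty": 0, "tz": -40, "turn": 0},
    {"hand": 1, "tx": 0, "ty": 0, "tz": -35, "turn": 0},
    {"hand": 1, "tx": 0, "ty": 0, "tz": -30, "turn": 0},
    {"hand": 1, "tx": 0, "ty": 0, "tz": -20, "turn": 0},
    {"hand": 0.6, "tx": 0, "ty": 0, "tz": 0, "turn": 0}
  ]
}}

```text
time: 3.3
position: [0.4242, -0.2577, 0.0262]
tcp_rot: [-3.141, 0.007, -0.483]
wrist_force: [-0.8, -0.2, -0.7]
gripper_width: 0.0733
```

```bash
python3 -c "
from h import *
S(); f=wgrab('w2.png')"
```

```text
3.3 [ 0.4242 -0.2577  0.0262] [-180.     0.4  -27.7] F [-0.8 -0.2 -0.7] M [ 0.04 -0.    0.04] w 73.3 q [-0.22  0.48  0.8   2.12 -0.5   0.75 -1.15]
```

View pics/w2.png

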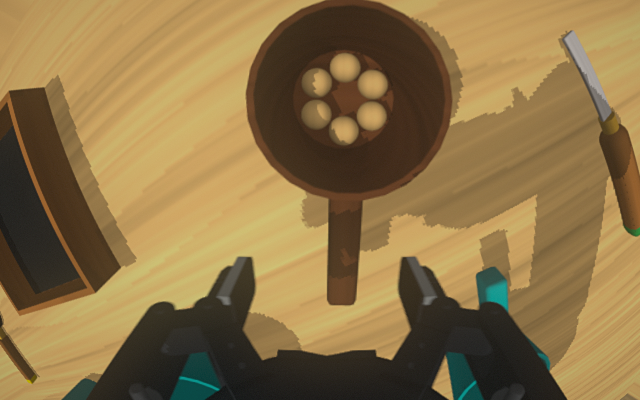

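The handle is at column 343 between the pads (about 240 and 415). The tool is about 10 mm short in -y, so I'm correcting that and then closing.

Call:
{"op": "servo_tool", "data": {
  "steps": [
    {"hand": 0.6, "tx": 0, "ty": -10, "tz": 0, "turn": 0},
    {"hand": 0.6, "tx": 0, "ty": 0, "tz": 0, "turn": 0}
  ]
}}

```text
time: 3.55
position: [0.428, -0.2735, 0.0308]
tcp_rot: [3.141, -0.005, -0.487]
wrist_force: [0.3, 0.0, 0.3]
gripper_width: 0.0514
```

```bash
python3 -c "
from h import *
S(); f=wgrab('w3.png')
u=wray(f,343,310,.054);print(u)
print([wproj(f,x) for x in ([.424,-.2675,.054],[.4928,-.305,.065],[.398,-.2535,.054])])"
```

```text
3.55 [ 0.428  -0.2735  0.0308] [180.   -0.3 -27.9] F [0.3 0.  0.3] M [-0.05  0.03  0.01] w 51.38 q [-0.2   0.48  0.8   2.1  -0.51  0.76 -1.13]
[ 0.39590085 -0.26796161  0.054     ]
[(np.float64(318.86958695252196), np.float64(274.3137624400722)), (np.float64(319.1578148401417), np.float64(125.26687305357686)), (np.float64(319.1122169468729), np.float64(316.5598788822617))]
```

View pics/w3.png

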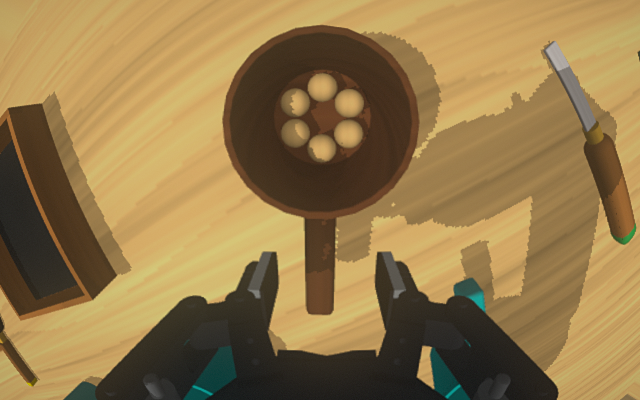

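Call:
{"op": "servo_tool", "data": {
  "steps": [
    {"hand": 0.5, "tx": 1, "ty": 3, "tz": -4, "turn": 0},
    {"hand": 0.3, "tx": 0, "ty": 0, "tz": 0, "turn": 0},
    {"hand": 0, "tx": 0, "ty": 0, "tz": 0, "turn": 0},
    {"hand": 0, "tx": 0, "ty": 0, "tz": 0, "turn": 0},
    {"hand": 0, "tx": 0, "ty": 0, "tz": 0, "turn": 0},
    {"hand": 0, "tx": 0, "ty": 0, "tz": 0, "turn": 0}
  ]
}}

```text
time: 4.2
position: [0.4275, -0.268, 0.0251]
tcp_rot: [-3.141, 0.0, -0.486]
wrist_force: [-0.6, 1.7, 2.8]
gripper_width: 0.0139
```

```bash
python3 -c "
from h import *
S(); f=wgrab('w4.png')"
```

```text
4.2 [ 0.4275 -0.268   0.0251] [-180.     0.   -27.8] F [-0.6  1.7  2.8] M [0.22 0.04 0.06] w 13.89 q [-0.2   0.49  0.8   2.1  -0.52  0.75 -1.13]
```

View pics/w4.png

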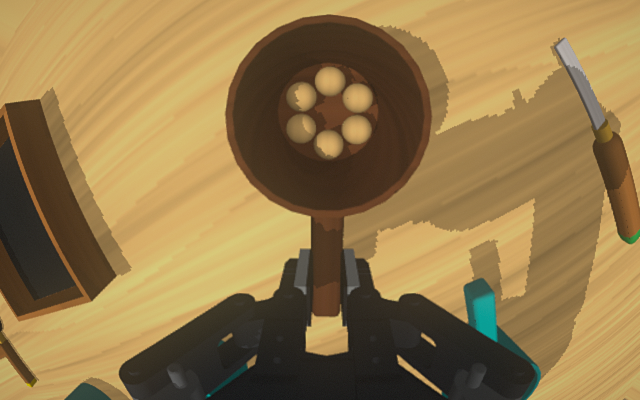

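The handle is pinched between the pads at (326,275). I'm lifting a little to check the hold.

Call:
{"op": "servo_tool", "data": {
  "steps": [
    {"hand": 0, "tx": 0, "ty": 0, "tz": 6, "turn": 0},
    {"hand": 0, "tx": 0, "ty": 0, "tz": 0, "turn": 0},
    {"hand": 0, "tx": 0, "ty": 0, "tz": 0, "turn": 0}
  ]
}}

```text
time: 4.55
position: [0.4271, -0.2684, 0.0309]
tcp_rot: [3.141, 0.0, -0.486]
wrist_force: [-0.6, 0.5, -2.6]
gripper_width: 0.0138
```

```bash
python3 -c "
from h import *
S(); f=save('scene','s5.png',(200,130,330,230),6)"
```

```text
4.55 [ 0.4271 -0.2684  0.0309] [180.    0.  -27.9] F [-0.6  0.5 -2.6] M [0.11 0.1  0.02] w 13.8 q [-0.21  0.48  0.81  2.1  -0.5   0.76 -1.14]
```

View pics/s5.png

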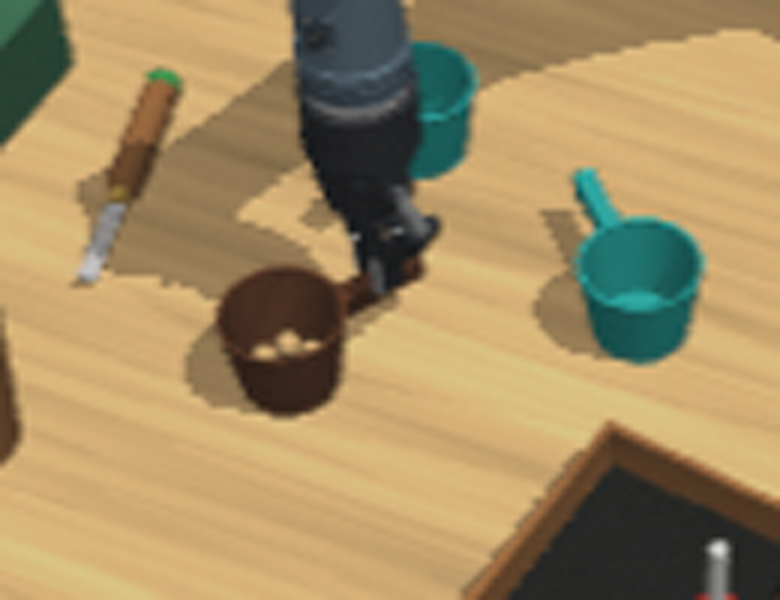

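Call:
{"op": "servo_tool", "data": {
  "steps": [
    {"hand": 0.1, "tx": 0, "ty": 0, "tz": 6, "turn": 0},
    {"hand": 0.14, "tx": 0, "ty": 0, "tz": 0, "turn": 0},
    {"hand": 0.14, "tx": 0, "ty": 0, "tz": 0, "turn": 0}
  ]
}}

```text
time: 4.9
position: [0.4276, -0.2684, 0.0372]
tcp_rot: [-3.141, -0.001, -0.486]
wrist_force: [0.0, -0.0, -1.9]
gripper_width: 0.0135
```

```bash
python3 -c "
from h import *
S(); f=wgrab('w6.png')"
```

```text
4.9 [ 0.4276 -0.2684  0.0372] [-180.    -0.   -27.9] F [ 0.  -0.  -1.9] M [0.09 0.02 0.01] w 13.52 q [-0.22  0.47  0.82  2.1  -0.49  0.77 -1.15]
```

View pics/w6.png

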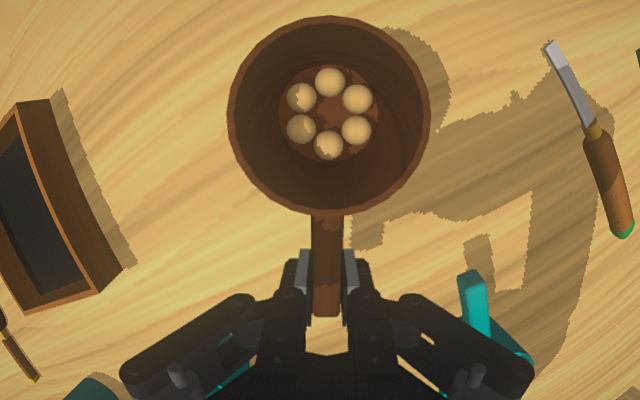

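The cup is still level relative to the pads with its rim at (328,115). I'm easing the grip in small steps.

Call:
{"op": "servo_tool", "data": {
  "steps": [
    {"hand": 0.16, "tx": 0, "ty": 0, "tz": 0, "turn": 0},
    {"hand": 0.16, "tx": 0, "ty": 0, "tz": 0, "turn": 0}
  ]
}}

```text
time: 5.15
position: [0.4273, -0.2682, 0.0369]
tcp_rot: [-3.142, 0.0, -0.486]
wrist_force: [0.2, 0.0, -1.9]
gripper_width: 0.014
```

```bash
python3 -c "
from h import *
S(); f=wgrab('w7.png')"
```

```text
5.15 [ 0.4273 -0.2682  0.0369] [-180.     0.   -27.9] F [ 0.2  0.  -1.9] M [ 0.04  0.03 -0.02] w 14.03 q [-0.22  0.47  0.82  2.1  -0.49  0.77 -1.15]
```

Call:
{"op": "servo_tool", "data": {
  "steps": [
    {"hand": 0.175, "tx": 0, "ty": 0, "tz": 0, "turn": 0},
    {"hand": 0.175, "tx": 0, "ty": 0, "tz": 0, "turn": 0}
  ]
}}

```text
time: 5.4
position: [0.4273, -0.2683, 0.0369]
tcp_rot: [-3.142, 0.0, -0.486]
wrist_force: [-0.2, -0.3, -1.8]
gripper_width: 0.0151
```

```bash
python3 -c "
from h import *
S(); f=wgrab('w8.png')"
```

```text
5.4 [ 0.4273 -0.2683  0.0369] [-180.     0.   -27.9] F [-0.2 -0.3 -1.8] M [ 0.08  0.1  -0.01] w 15.05 q [-0.22  0.47  0.82  2.1  -0.49  0.77 -1.15]
```

View pics/w8.png

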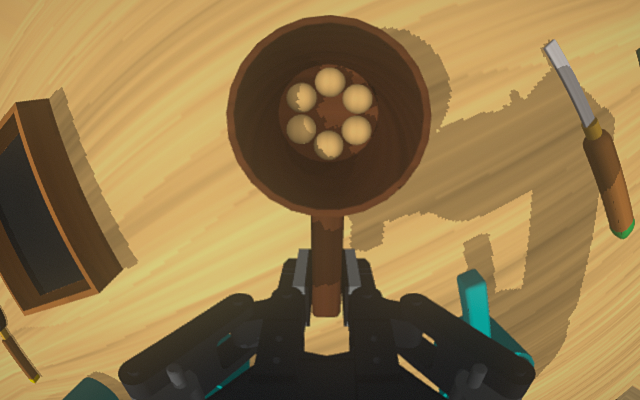

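Still held, with the width now tracking the command at 15.1 mm. I'm easing further.

Call:
{"op": "servo_tool", "data": {
  "steps": [
    {"hand": 0.182, "tx": 0, "ty": 0, "tz": 0, "turn": 0},
    {"hand": 0.182, "tx": 0, "ty": 0, "tz": 0, "turn": 0}
  ]
}}

```text
time: 5.65
position: [0.4275, -0.2684, 0.037]
tcp_rot: [-3.142, -0.0, -0.486]
wrist_force: [0.0, -0.7, -1.7]
gripper_width: 0.0157
```

```bash
python3 -c "
from h import *
S(); f=wgrab('w9.png')"
```

```text
5.65 [ 0.4275 -0.2684  0.037 ] [-180.    -0.   -27.9] F [ 0.  -0.7 -1.7] M [ 0.04  0.11 -0.01] w 15.7 q [-0.22  0.47  0.82  2.1  -0.49  0.77 -1.15]
```

View pics/w9.png

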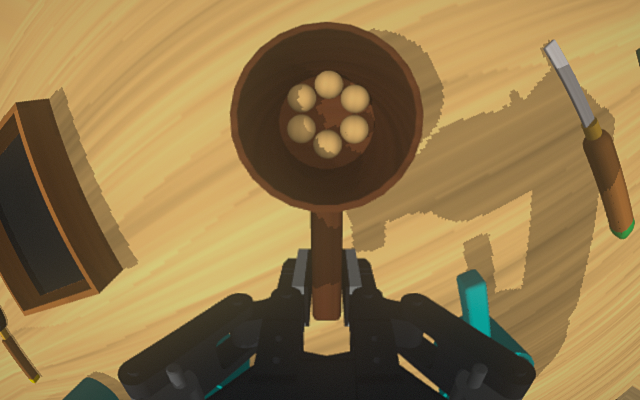

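Easing to 0.182 lets the cup droop under gravity: its front rim went from row 15 to row 22. I'll use that droop to pour. First I'm retightening and carrying the cup to the tray's -y wall, heading 82°.

Call:
{"op": "servo_tool", "data": {
  "steps": [
    {"hand": 0, "tx": 0, "ty": 0, "tz": 0, "turn": 0},
    {"hand": 0, "tx": 0, "ty": 0, "tz": 5, "turn": 0},
    {"hand": 0, "tx": 5, "ty": 8, "tz": 20, "turn": 5},
    {"hand": 0, "tx": 11, "ty": 17, "tz": 20, "turn": 8},
    {"hand": 0, "tx": 11, "ty": 17, "tz": 20, "turn": 8},
    {"hand": 0, "tx": 11, "ty": 17, "tz": 20, "turn": 8},
    {"hand": 0, "tx": 11, "ty": 17, "tz": 20, "turn": 8},
    {"hand": 0, "tx": 11, "ty": 17, "tz": 12, "turn": 8},
    {"hand": 0, "tx": 11, "ty": 17, "tz": 0, "turn": 8},
    {"hand": 0, "tx": 11, "ty": 17, "tz": 0, "turn": 8},
    {"hand": 0, "tx": 11, "ty": 17, "tz": 0, "turn": 8},
    {"hand": 0, "tx": 11, "ty": 17, "tz": 0, "turn": 8}
  ]
}}

```text
time: 6.9
position: [0.5315, -0.1069, 0.1542]
tcp_rot: [3.141, 0.0, 0.863]
wrist_force: [0.6, -0.2, -1.6]
gripper_width: 0.0141
```

```bash
python3 -c "
from h import *
S(); f=wgrab('w10.png')"
```

```text
6.9 [ 0.5315 -0.1069  0.1542] [180.    0.   49.4] F [ 0.6 -0.2 -1.6] M [-0.1   0.06  0.02] w 14.06 q [-0.41  0.27  0.61  1.94 -0.18  0.99 -0.42]
```

View pics/w10.png

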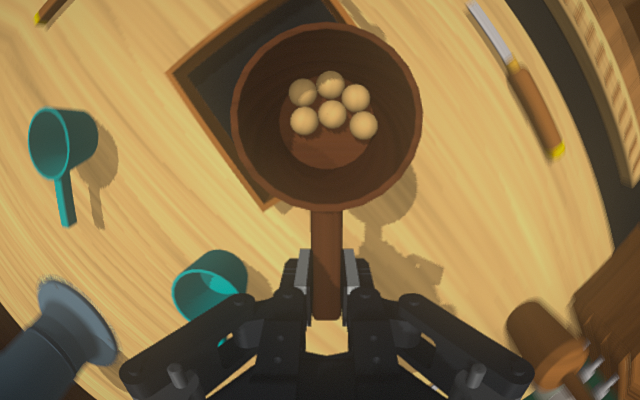

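Call:
{"op": "servo_tool", "data": {
  "steps": [
    {"hand": 0, "tx": 5, "ty": 6, "tz": 0, "turn": 8.2},
    {"hand": 0, "tx": 5, "ty": 6, "tz": 0, "turn": 8.2},
    {"hand": 0, "tx": 5, "ty": 6, "tz": 0, "turn": 8.2},
    {"hand": 0, "tx": 5, "ty": 5, "tz": 0, "turn": 8},
    {"hand": 0, "tx": 0, "ty": 0, "tz": 0, "turn": 0},
    {"hand": 0, "tx": 0, "ty": 0, "tz": 0, "turn": 0}
  ]
}}

```text
time: 7.55
position: [0.551, -0.085, 0.154]
tcp_rot: [-3.141, 0.001, 1.423]
wrist_force: [0.1, -0.2, -2.1]
gripper_width: 0.0142
```

```bash
python3 -c "
from h import *
S(); f=wgrab('w11.png'); save('top','t11.png',(260,100,420,240),5); save('scene','s11.png',(230,130,370,270),5)"
```

```text
7.55 [ 0.551 -0.085  0.154] [-180.     0.    81.5] F [ 0.1 -0.2 -2.1] M [-0.15 -0.01 -0.04] w 14.16 q [-0.35  0.29  0.5   1.9  -0.16  1.    0.07]
```

View pics/w11.png

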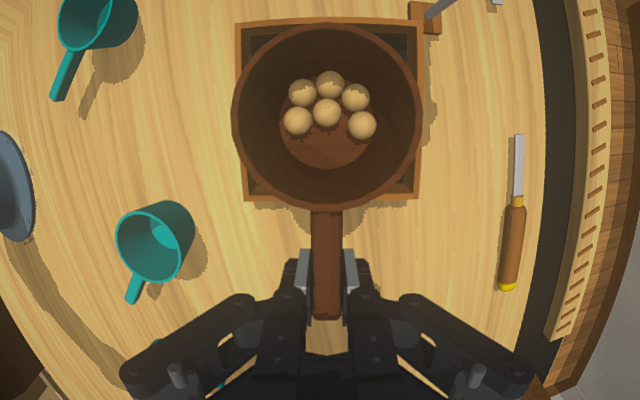

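View pics/t11.png

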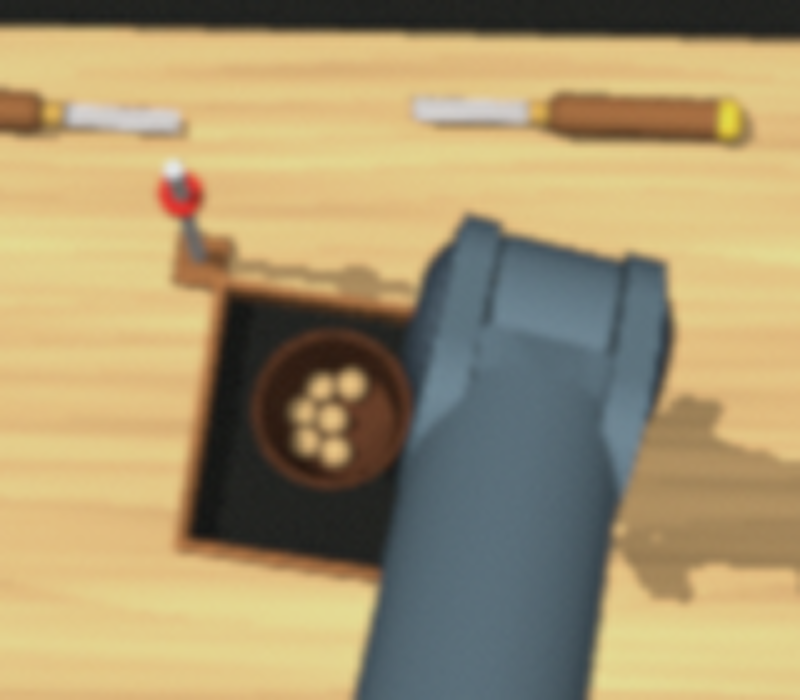

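View pics/s11.png

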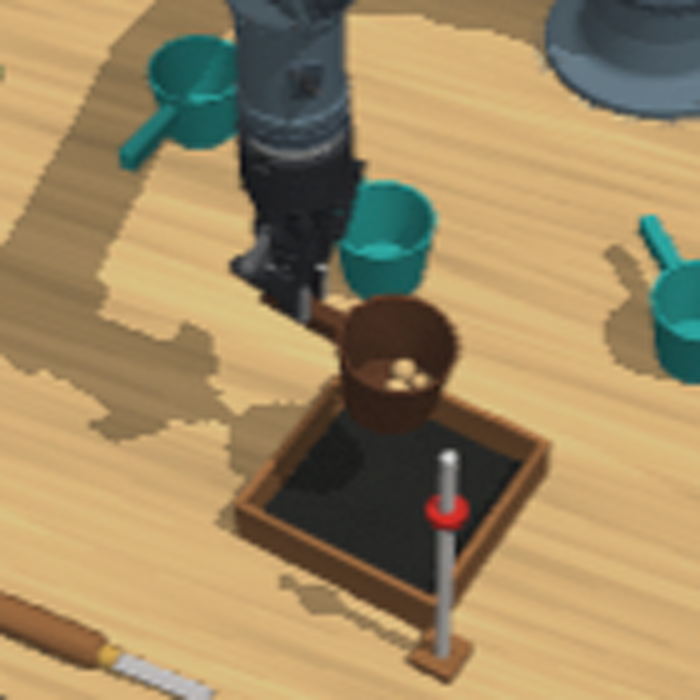

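Cup hangs over the tray. In the wrist view the tray's outer top corners are about (237,22), (425,22), (418,198) and (246,200). I'm measuring the tray from here.

```bash
python3 - <<'E'
from h import *; import pickle,cv2
f=pickle.load(open("w11.png.pkl","rb")); 
im=f["color"][:,:,::-1]
cs=np.array([wray(f,u,v,.04) for u,v in((236,21),(424,20),(418,198),(246,200))]); print(cs, cs.mean(0))
st=f["st"]; print("tcp in tool-ahead axes:")
R=np.array([[np.cos(np.radians(-8)),-np.sin(np.radians(-8))],[np.sin(np.radians(-8)),np.cos(np.radians(-8))]])
print(R.T@(st["position"][:2]-cs.mean(0)[:2]))
print([np.hypot(*(cs[i]-cs[(i+1)%4])[:2]) for i in range(4)])
cv2.imwrite("pics/c11.png",cv2.resize(im[0:230,220:450],None,fx=2.6,fy=2.6,interpolation=cv2.INTER_CUBIC))
E
```

```text
[[ 0.49332128  0.08566148  0.04      ]
 [ 0.66170193  0.06237348  0.04      ]
 [ 0.637415   -0.10603286  0.04      ]
 [ 0.4717315  -0.08352434  0.04      ]] [ 0.56604243 -0.01038056  0.04      ]
tcp in tool-ahead axes:
[-0.00451364 -0.07601026]
[np.float64(0.16998345755807862), np.float64(0.170148609198201), np.float64(0.1672054288631263), np.float64(0.17055778692670942)]
```

View pics/c11.png

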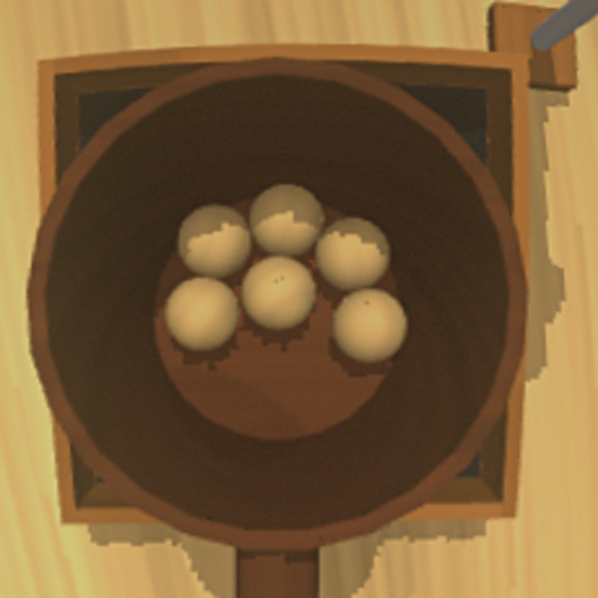

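Tray mid is (0.566, -0.010) with side lengths of about 170 mm, so the fit is good. I'm shifting about 7 mm forward and then easing the grip gently.

Call:
{"op": "servo_tool", "data": {
  "steps": [
    {"hand": 0.16, "tx": 5, "ty": 6, "tz": 0, "turn": 0},
    {"hand": 0.175, "tx": 0, "ty": 0, "tz": 0, "turn": 0},
    {"hand": 0.178, "tx": 0, "ty": 0, "tz": 0, "turn": 0},
    {"hand": 0.178, "tx": 0, "ty": 0, "tz": 0, "turn": 0},
    {"hand": 0.16, "tx": 0, "ty": 0, "tz": 0, "turn": 0}
  ]
}}

```text
time: 8.2
position: [0.5562, -0.0785, 0.1539]
tcp_rot: [-3.141, 0.0, 1.426]
wrist_force: [-0.6, -0.1, -1.5]
gripper_width: 0.0147
```

```bash
python3 -c "
from h import *
S(); f=wgrab('w12.png')"
```

```text
8.2 [ 0.5562 -0.0785  0.1539] [-180.     0.    81.7] F [-0.6 -0.1 -1.5] M [-0.13 -0.03 -0.01] w 14.71 q [-0.36  0.3   0.5   1.89 -0.17  1.    0.07]
```

View pics/w12.png

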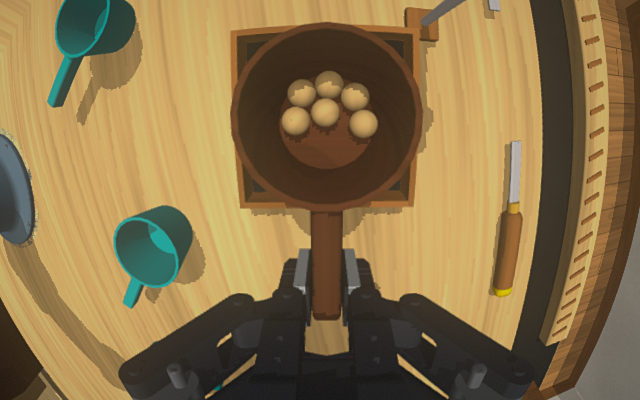

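The rim is unchanged at (326,115), so there was no slip at 0.178. Next I'm trying 0.181 as a short pulse.

Call:
{"op": "servo_tool", "data": {
  "steps": [
    {"hand": 0.178, "tx": 0, "ty": 0, "tz": 0, "turn": 0},
    {"hand": 0.181, "tx": 0, "ty": 0, "tz": 0, "turn": 0},
    {"hand": 0.181, "tx": 0, "ty": 0, "tz": 0, "turn": 0},
    {"hand": 0.15, "tx": 0, "ty": 0, "tz": 0, "turn": 0}
  ]
}}

```text
time: 8.65
position: [0.5564, -0.0783, 0.154]
tcp_rot: [-3.142, -0.0, 1.427]
wrist_force: [0.6, 0.3, -1.0]
gripper_width: 0.0136
```

```bash
python3 -c "
from h import *
S(); f=wgrab('w13.png')"
```

```text
8.65 [ 0.5564 -0.0783  0.154 ] [-180.    -0.    81.7] F [ 0.6  0.3 -1. ] M [-0.07  0.03  0.01] w 13.65 q [-0.36  0.3   0.5   1.89 -0.17  1.    0.07]
```

View pics/w13.png

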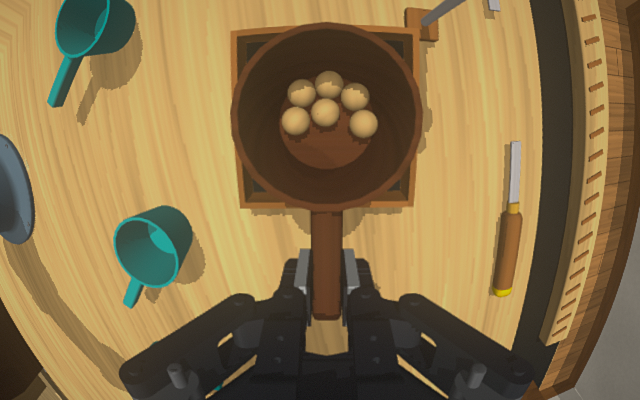

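Call:
{"op": "servo_tool", "data": {
  "steps": [
    {"hand": 0.178, "tx": 0, "ty": 0, "tz": 0, "turn": 0},
    {"hand": 0.182, "tx": 0, "ty": 0, "tz": 0, "turn": 0},
    {"hand": 0.182, "tx": 0, "ty": 0, "tz": 0, "turn": 0},
    {"hand": 0.15, "tx": 0, "ty": 0, "tz": 0, "turn": 0}
  ]
}}

```text
time: 9.1
position: [0.5563, -0.0784, 0.1539]
tcp_rot: [-3.141, 0.0, 1.427]
wrist_force: [-0.7, 0.2, -2.8]
gripper_width: 0.0137
```

```bash
python3 -c "
from h import *
S(); f=wgrab('w14.png')"
```

```text
9.1 [ 0.5563 -0.0784  0.1539] [-180.     0.    81.7] F [-0.7  0.2 -2.8] M [-0.12  0.05 -0.05] w 13.69 q [-0.36  0.3   0.5   1.89 -0.17  1.    0.07]
```

View pics/w14.png

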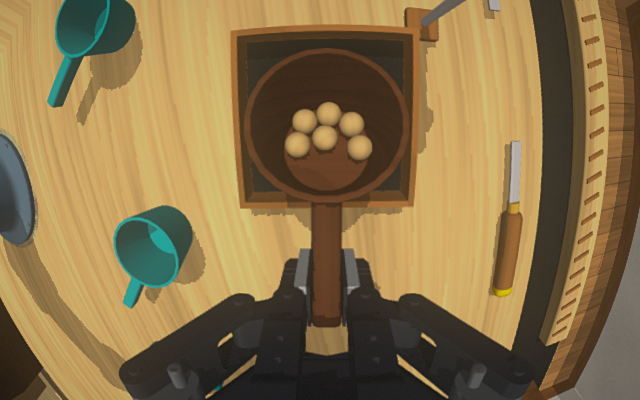

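One pulse at 0.182 gave a controlled droop to roughly 25°, with the rim now at (327,125) and all six beads in. I'm repeating it.

Call:
{"op": "servo_tool", "data": {
  "steps": [
    {"hand": 0.178, "tx": 0, "ty": 0, "tz": 0, "turn": 0},
    {"hand": 0.182, "tx": 0, "ty": 0, "tz": 0, "turn": 0},
    {"hand": 0.182, "tx": 0, "ty": 0, "tz": 0, "turn": 0},
    {"hand": 0.15, "tx": 0, "ty": 0, "tz": 0, "turn": 0}
  ]
}}

```text
time: 9.55
position: [0.5564, -0.0784, 0.154]
tcp_rot: [-3.142, -0.0, 1.427]
wrist_force: [-0.0, 0.4, -2.3]
gripper_width: 0.0139
```

```bash
python3 -c "
from h import *
S(); f=wgrab('w15.png')"
```

```text
9.55 [ 0.5564 -0.0784  0.154 ] [-180.    -0.    81.7] F [-0.   0.4 -2.3] M [-0.07  0.03  0.03] w 13.85 q [-0.36  0.3   0.5   1.89 -0.17  1.    0.07]
```

View pics/w15.png

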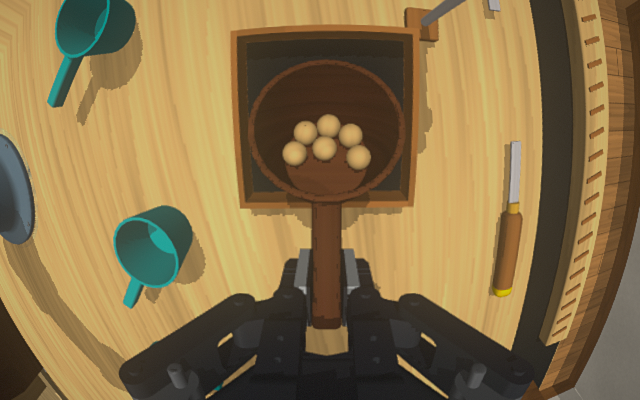

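Now about 33°, with the rim at (327,132) and the beads still in. Next is a slightly longer pulse.

Call:
{"op": "servo_tool", "data": {
  "steps": [
    {"hand": 0.178, "tx": 0, "ty": 0, "tz": 0, "turn": 0},
    {"hand": 0.183, "tx": 0, "ty": 0, "tz": 0, "turn": 0},
    {"hand": 0.183, "tx": 0, "ty": 0, "tz": 0, "turn": 0},
    {"hand": 0.15, "tx": 0, "ty": 0, "tz": 0, "turn": 0}
  ]
}}

```text
time: 10.0
position: [0.5563, -0.0784, 0.1539]
tcp_rot: [-3.141, 0.0, 1.426]
wrist_force: [-0.8, 1.2, -0.6]
gripper_width: 0.014
```

```bash
python3 -c "
from h import *
S(); f=wgrab('w16.png'); save('scene','s16.png',(250,130,350,230),6)"
```

```text
10.0 [ 0.5563 -0.0784  0.1539] [-180.     0.    81.7] F [-0.8  1.2 -0.6] M [-0.07 -0.04 -0.04] w 13.96 q [-0.36  0.3   0.5   1.89 -0.17  1.    0.07]
```

View pics/w16.png

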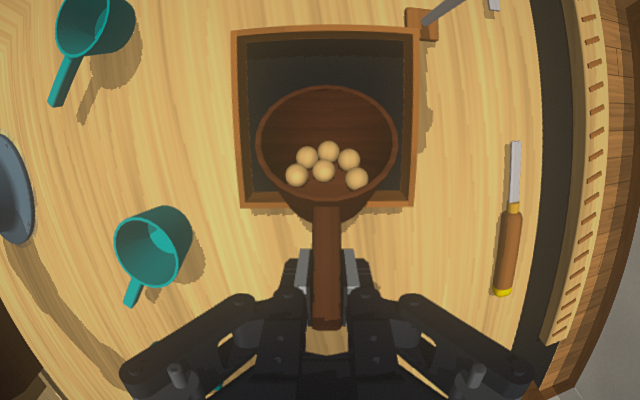

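View pics/s16.png

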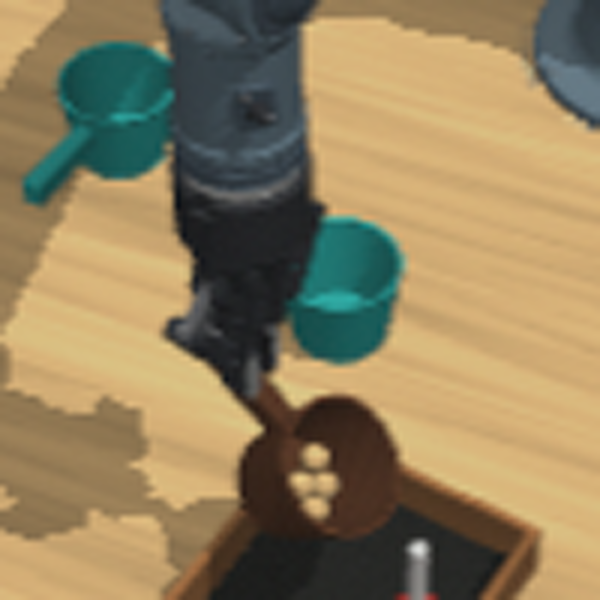

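About 45-50° now, with the rim at (327,145) and all the beads in. I'm continuing.

Call:
{"op": "servo_tool", "data": {
  "steps": [
    {"hand": 0.179, "tx": 0, "ty": 0, "tz": 0, "turn": 0},
    {"hand": 0.183, "tx": 0, "ty": 0, "tz": 0, "turn": 0},
    {"hand": 0.183, "tx": 0, "ty": 0, "tz": 0, "turn": 0},
    {"hand": 0.183, "tx": 0, "ty": 0, "tz": 0, "turn": 0},
    {"hand": 0.15, "tx": 0, "ty": 0, "tz": 0, "turn": 0}
  ]
}}

```text
time: 10.6
position: [0.5564, -0.0783, 0.154]
tcp_rot: [-3.142, -0.0, 1.427]
wrist_force: [-0.2, -0.0, -1.7]
gripper_width: 0.0144
```

```bash
python3 -c "
from h import *
S(); f=wgrab('w17.png'); save('scene','s17.png',(250,130,350,230),6)"
```

```text
10.6 [ 0.5564 -0.0783  0.154 ] [-180.    -0.    81.7] F [-0.2 -0.  -1.7] M [-0.07 -0.01 -0.08] w 14.35 q [-0.36  0.3   0.5   1.89 -0.17  1.    0.07]
```

View pics/w17.png

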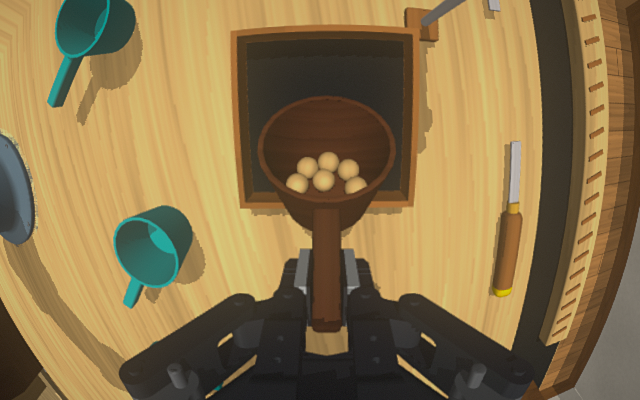

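View pics/s17.png

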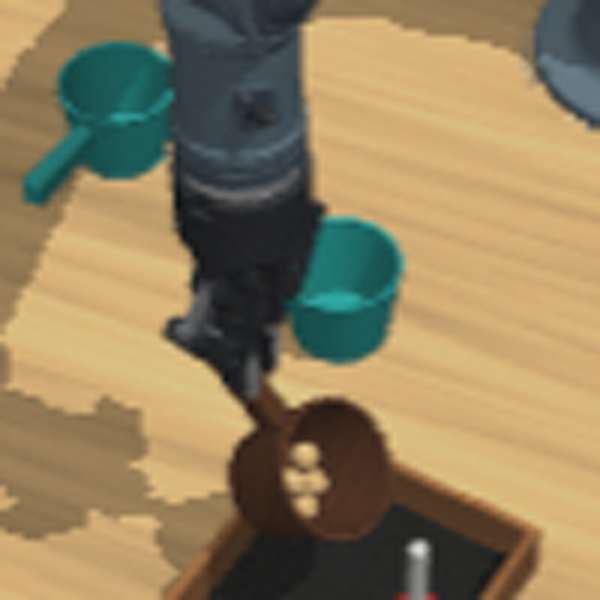

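Slightly more, about 52°. I'm easing to 0.184.

Call:
{"op": "servo_tool", "data": {
  "steps": [
    {"hand": 0.18, "tx": 0, "ty": 0, "tz": 0, "turn": 0},
    {"hand": 0.184, "tx": 0, "ty": 0, "tz": 0, "turn": 0},
    {"hand": 0.184, "tx": 0, "ty": 0, "tz": 0, "turn": 0},
    {"hand": 0.184, "tx": 0, "ty": 0, "tz": 0, "turn": 0},
    {"hand": 0.15, "tx": 0, "ty": 0, "tz": 0, "turn": 0}
  ]
}}

```text
time: 11.2
position: [0.5564, -0.0784, 0.154]
tcp_rot: [-3.142, -0.0, 1.427]
wrist_force: [0.7, 0.5, -1.4]
gripper_width: 0.0137
```

```bash
python3 -c "
from h import *
S(); f=wgrab('w18.png'); save('scene','s18.png',(250,130,350,230),6)"
```

```text
11.2 [ 0.5564 -0.0784  0.154 ] [-180.    -0.    81.7] F [ 0.7  0.5 -1.4] M [0.02 0.02 0.  ] w 13.72 q [-0.36  0.3   0.5   1.89 -0.17  1.    0.07]
```

View pics/w18.png

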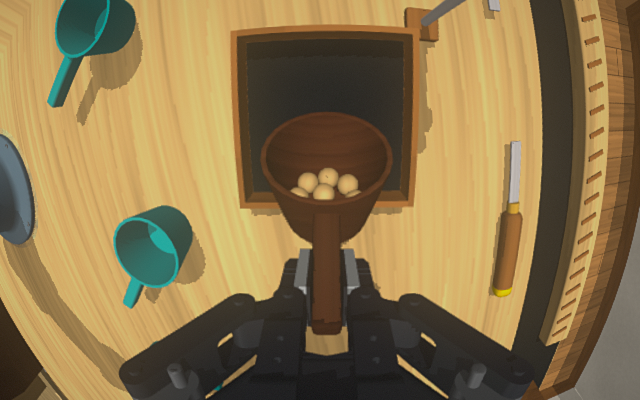

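View pics/s18.png

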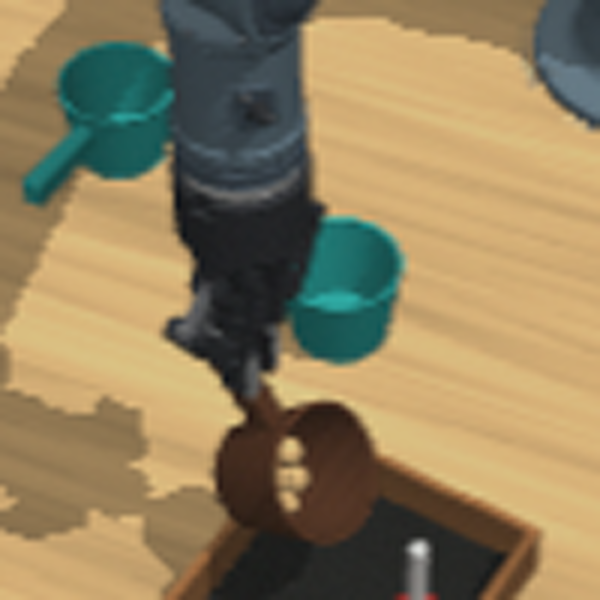

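About 60° now and the beads are still in. Continuing.

Call:
{"op": "servo_tool", "data": {
  "steps": [
    {"hand": 0.18, "tx": 0, "ty": 0, "tz": 0, "turn": 0},
    {"hand": 0.185, "tx": 0, "ty": 0, "tz": 0, "turn": 0},
    {"hand": 0.185, "tx": 0, "ty": 0, "tz": 0, "turn": 0},
    {"hand": 0.185, "tx": 0, "ty": 0, "tz": 0, "turn": 0},
    {"hand": 0.15, "tx": 0, "ty": 0, "tz": 0, "turn": 0}
  ]
}}

```text
time: 11.8
position: [0.5564, -0.0783, 0.154]
tcp_rot: [-3.142, -0.0, 1.427]
wrist_force: [-0.7, -1.0, -1.2]
gripper_width: 0.0141
```

```bash
python3 -c "
from h import *
S(); f=wgrab('w19.png'); save('scene','s19.png',(250,130,350,230),6)"
```

```text
11.8 [ 0.5564 -0.0783  0.154 ] [-180.    -0.    81.7] F [-0.7 -1.  -1.2] M [ 0.   -0.01  0.03] w 14.13 q [-0.36  0.3   0.5   1.89 -0.17  1.    0.07]
```

View pics/w19.png

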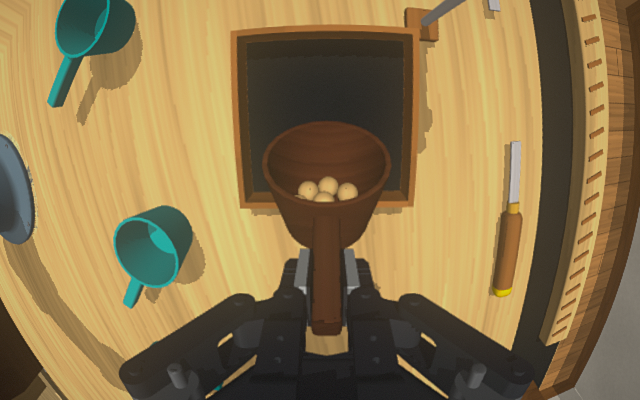

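View pics/s19.png

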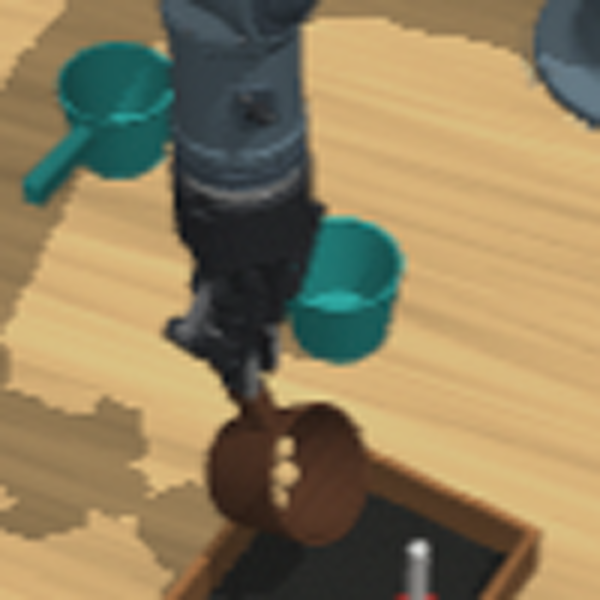

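About 65° by eye. One more pulse before using the wall.

Call:
{"op": "servo_tool", "data": {
  "steps": [
    {"hand": 0.182, "tx": 0, "ty": 0, "tz": 0, "turn": 0},
    {"hand": 0.186, "tx": 0, "ty": 0, "tz": 0, "turn": 0},
    {"hand": 0.186, "tx": 0, "ty": 0, "tz": 0, "turn": 0},
    {"hand": 0.186, "tx": 0, "ty": 0, "tz": 0, "turn": 0},
    {"hand": 0.15, "tx": 0, "ty": 0, "tz": 0, "turn": 0}
  ]
}}

```text
time: 12.4
position: [0.5564, -0.0784, 0.154]
tcp_rot: [3.142, -0.0, 1.426]
wrist_force: [-0.2, 0.3, -0.9]
gripper_width: 0.0142
```

```bash
cat > ang.py <<'E'
from h import *
import pickle
def model(f,th,xg=.0755,zg=.044,ahead=0):
    # project rim/foot points in wrist image for tilt th deg
    st=f["st"]; T=np.eye(4);T[:3,:3]=Ro.from_euler("xyz",st["tcp_rot"]).as_matrix();T[:3,3]=st["position"]
    c,s=np.cos(np.radians(th)),np.sin(np.radians(th)); out=[]
    y=st["tcp_rot"][2]; h=np.array([np.cos(y),np.sin(y),0]); l=np.array([-h[1],h[0],0])
    g=st["position"]+[0,0,.019]
    for (X,Y,Z) in ((xg+.043,0,.065),(xg,.043,.065),(xg-.043,0,.065),(xg-.108,0,.054)):
        z=Z-zg; p=g+h*(X*c+z*s)+l*Y+np.array([0,0,-X*s+z*c]); out.append(np.round(wproj(f,p)).astype(int).tolist())
    return out
E
python3 -c "
from ang import *
S(); f=wgrab('w20.png'); save('scene','s20.png',(250,130,350,230),6)
for t in (60,65,70,75,80,85,90): print(t,model(f,t))"
```

```text
12.4 [ 0.5564 -0.0784  0.154 ] [180.   -0.   81.7] F [-0.2  0.3 -0.9] M [ 0.01 -0.02 -0.01] w 14.21 q [-0.36  0.3   0.5   1.89 -0.17  1.    0.07]
60 [[327, 107], [262, 142], [327, 190], [327, 310]]
65 [[327, 118], [264, 149], [327, 191], [327, 306]]
70 [[327, 128], [265, 155], [327, 193], [327, 301]]
75 [[327, 139], [267, 162], [327, 195], [327, 296]]
80 [[327, 150], [268, 170], [327, 198], [327, 290]]
85 [[327, 160], [269, 177], [327, 200], [327, 284]]
90 [[327, 171], [270, 185], [327, 204], [327, 278]]
```

View pics/w20.png

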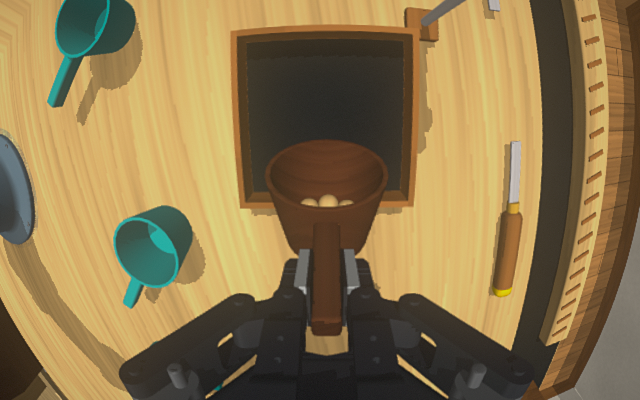

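View pics/s20.png

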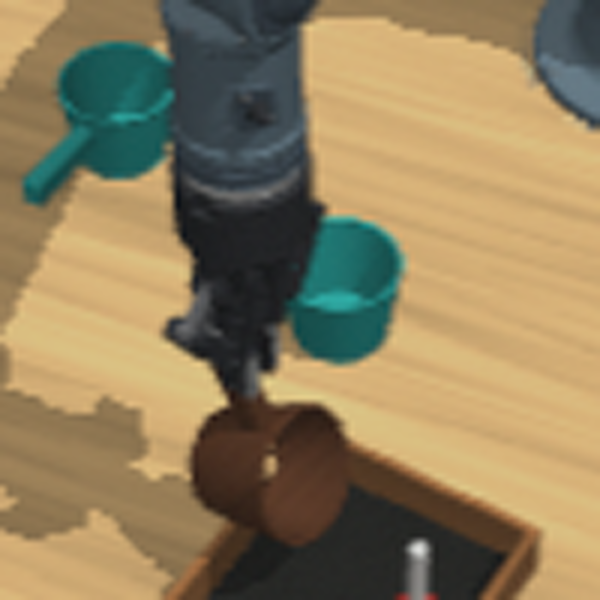

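The front lip at row 140 matches a tilt of about 75° and the beads are gathered at the wall. Now I'm bringing the foot edge onto the tray's near wall and rolling the cup over it.

Call:
{"op": "servo_tool", "data": {
  "steps": [
    {"hand": 0.17, "tx": 0, "ty": 0, "tz": -9, "turn": 0},
    {"hand": 0.172, "tx": 0, "ty": 0, "tz": -9, "turn": 0},
    {"hand": 0.172, "tx": 1, "ty": 6, "tz": -2, "turn": 0},
    {"hand": 0.172, "tx": 1, "ty": 6, "tz": -2, "turn": 0},
    {"hand": 0.172, "tx": 0, "ty": 0, "tz": 0, "turn": 0}
  ]
}}

```text
time: 13.0
position: [0.5583, -0.0643, 0.1313]
tcp_rot: [-3.14, -0.001, 1.429]
wrist_force: [0.2, 0.0, -1.5]
gripper_width: 0.0148
```

```bash
python3 -c "
from ang import *
S(); f=wgrab('w21.png'); save('scene','s21.png',(250,130,350,230),6)
for t in (75,80,85,90,95,100): print(t,model(f,t))"
```

```text
13.0 [ 0.5583 -0.0643  0.1313] [-179.9   -0.    81.9] F [ 0.2  0.  -1.5] M [-0.01 -0.    0.02] w 14.76 q [-0.37  0.33  0.48  1.9  -0.18  0.96  0.06]
75 [[327, 139], [267, 162], [327, 195], [327, 296]]
80 [[327, 150], [268, 170], [327, 198], [327, 290]]
85 [[327, 161], [269, 177], [327, 200], [327, 284]]
90 [[327, 172], [270, 185], [327, 204], [327, 277]]
95 [[327, 183], [271, 193], [327, 207], [327, 271]]
100 [[327, 194], [271, 201], [327, 211], [327, 264]]
```

View pics/w21.png

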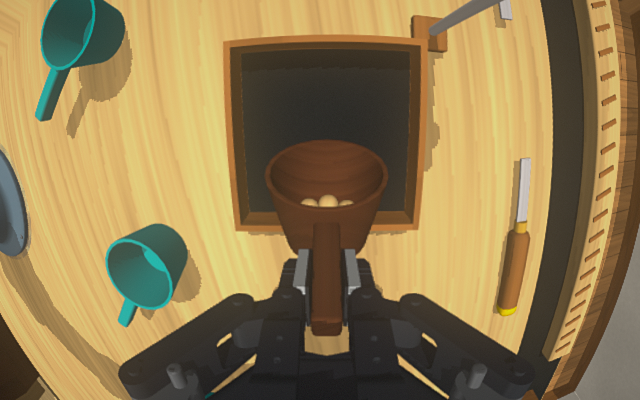

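View pics/s21.png

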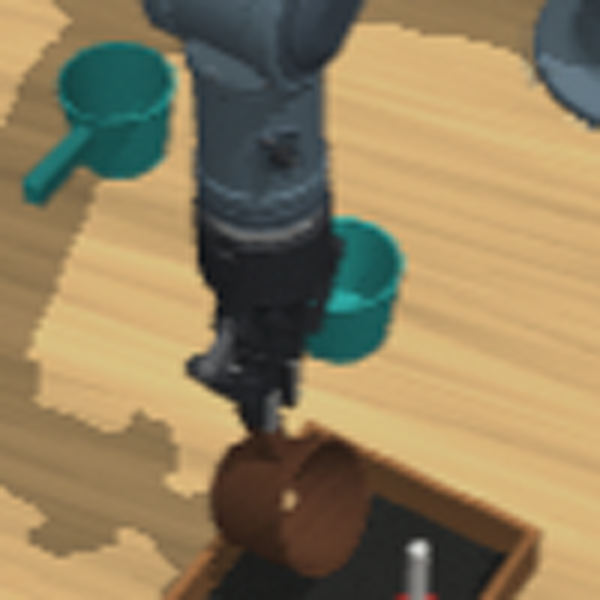

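It's tilted at 75° still with no contact, since the foot edge passed just inside the wall. I'm going up, back, and down onto the wall.

Call:
{"op": "servo_tool", "data": {
  "steps": [
    {"hand": 0.15, "tx": 0, "ty": 0, "tz": 12, "turn": 0},
    {"hand": 0.15, "tx": -2, "ty": -16, "tz": 0, "turn": 0},
    {"hand": 0.172, "tx": 0, "ty": 0, "tz": -5, "turn": 0},
    {"hand": 0.175, "tx": 0, "ty": 0, "tz": -4, "turn": 0},
    {"hand": 0.175, "tx": 0, "ty": 0, "tz": -3, "turn": 0},
    {"hand": 0.175, "tx": 0, "ty": 0, "tz": 0, "turn": 0}
  ]
}}

```text
time: 13.7
position: [0.5613, -0.0823, 0.1376]
tcp_rot: [3.133, -0.002, 1.427]
wrist_force: [-2.6, 0.2, 18.1]
gripper_width: 0.015
```

```bash
python3 -c "
from ang import *
S(); f=wgrab('w22.png'); 
for t in (75,80,85): print(t,model(f,t))"
```

```text
13.7 [ 0.5613 -0.0823  0.1376] [ 1.795e+02 -1.000e-01  8.170e+01] F [-2.6  0.2 18.1] M [-0.08  0.75 -0.01] w 15.03 q [-0.34  0.32  0.49  1.89 -0.19  0.96  0.09]
75 [[326, 139], [266, 163], [327, 195], [329, 296]]
80 [[326, 150], [267, 170], [327, 198], [329, 290]]
85 [[326, 161], [268, 177], [327, 200], [329, 284]]
```

View pics/w22.png

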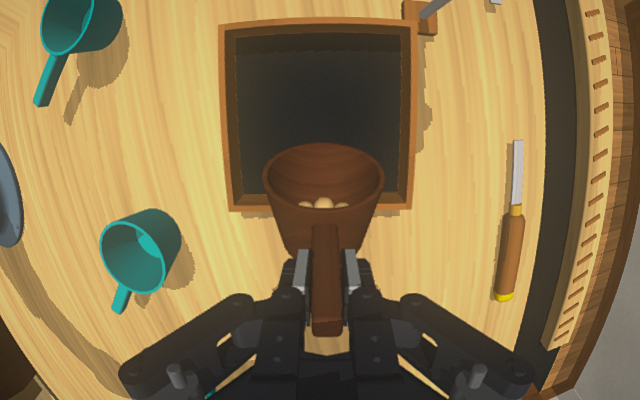

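Contact made: 18 N up, with the lip at row 143, about 77°. Now I'm easing the grip slightly and rolling forward.

Call:
{"op": "servo_tool", "data": {
  "steps": [
    {"hand": 0.18, "tx": 0, "ty": 3, "tz": 0, "turn": 0},
    {"hand": 0.18, "tx": 1, "ty": 5, "tz": 0, "turn": 0},
    {"hand": 0.18, "tx": 1, "ty": 5, "tz": -1, "turn": 0},
    {"hand": 0.18, "tx": 1, "ty": 5, "tz": -1, "turn": 0}
  ]
}}

```text
time: 14.15
position: [0.563, -0.0634, 0.1336]
tcp_rot: [3.135, -0.002, 1.427]
wrist_force: [0.2, 0.6, 10.6]
gripper_width: 0.0147
```

```bash
python3 -c "
from ang import *
S(); f=wgrab('w23.png'); 
for t in (75,80,85,90): print(t,model(f,t))"
```

```text
14.15 [ 0.563  -0.0634  0.1336] [ 1.796e+02 -1.000e-01  8.180e+01] F [ 0.2  0.6 10.6] M [-0.11  0.21 -0.03] w 14.74 q [-0.37  0.33  0.48  1.9  -0.19  0.95  0.06]
75 [[326, 139], [266, 163], [327, 195], [328, 296]]
80 [[326, 150], [267, 170], [327, 198], [328, 290]]
85 [[326, 161], [268, 177], [327, 200], [328, 284]]
90 [[326, 172], [269, 185], [327, 204], [328, 277]]
```

View pics/w23.png

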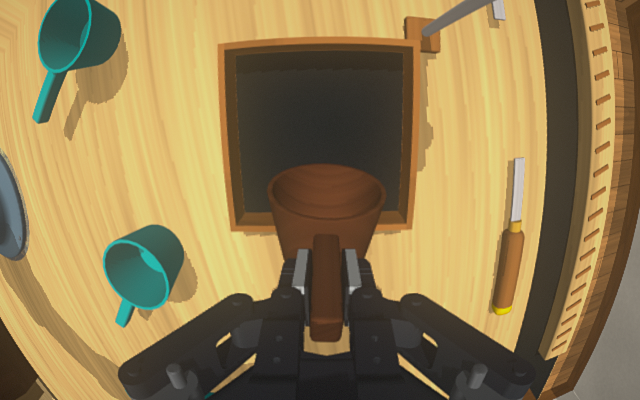

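The lip is now at row 164, a tilt of about 86°. Continuing the arc.

Call:
{"op": "servo_tool", "data": {
  "steps": [
    {"hand": 0.18, "tx": 0, "ty": 5, "tz": -2, "turn": 0},
    {"hand": 0.18, "tx": 0, "ty": 5, "tz": -2, "turn": 0},
    {"hand": 0.18, "tx": 1, "ty": 5, "tz": -2, "turn": 0},
    {"hand": 0.18, "tx": 0, "ty": 0, "tz": 0, "turn": 0}
  ]
}}

```text
time: 14.6
position: [0.565, -0.0465, 0.1278]
tcp_rot: [3.134, -0.004, 1.43]
wrist_force: [-0.3, 1.8, 11.0]
gripper_width: 0.0156
```

```bash
python3 -c "
from ang import *
S(); f=wgrab('w24.png'); save('scene','s24.png',(250,130,350,230),6)
for t in (90,95,100): print(t,model(f,t))"
```

```text
14.6 [ 0.565  -0.0465  0.1278] [179.5  -0.2  81.9] F [-0.3  1.8 11. ] M [ 0.16  0.08 -0.04] w 15.59 q [-0.39  0.33  0.47  1.9  -0.19  0.94  0.03]
90 [[326, 172], [269, 185], [327, 204], [328, 277]]
95 [[326, 183], [270, 193], [327, 207], [328, 270]]
100 [[326, 194], [271, 201], [327, 211], [328, 264]]
```

View pics/w24.png

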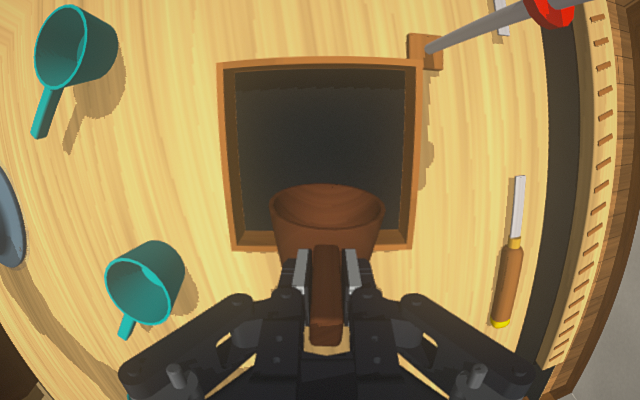

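View pics/s24.png

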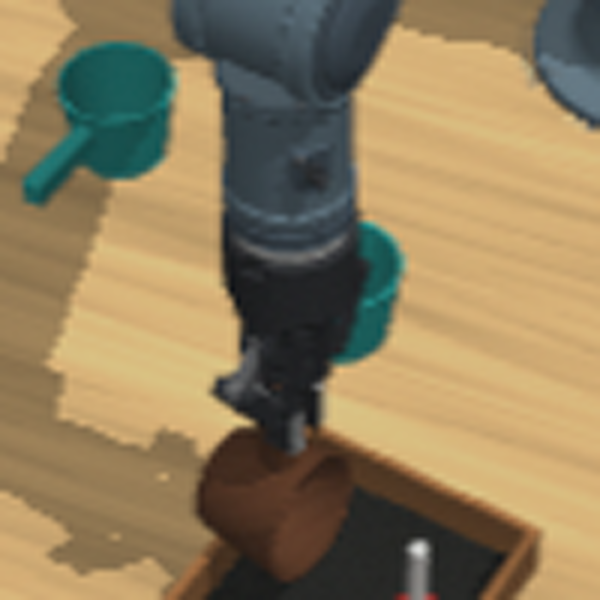

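The lip is at row 184, but the lip-to-back-rim spread looks wider than the model. I'm fitting tilt and grip offset by overlaying projected circles.

```bash
cat >> ang.py <<'E'
def pts(f,th,xg,zg,dy=0,st=None):
    st=f["st"]; c,s=np.cos(np.radians(th)),np.sin(np.radians(th))
    y=st["tcp_rot"][2]; h=np.array([np.cos(y),np.sin(y),0]); l=np.array([-h[1],h[0],0]); g=st["position"]+[0,0,.019]
    def P(X,Y,Z): z=Z-zg; return g+h*(X*c+z*s)+l*Y+np.array([0,0,-X*s+z*c])
    a=np.linspace(0,2*np.pi,60); rim=[P(xg+.043*np.cos(t),.043*np.sin(t),.065) for t in a]; foot=[P(xg+.033*np.cos(t),.033*np.sin(t),0) for t in a]
    return rim,foot
def overlay(w,s,th,xg,zg,fn):
    A=[]
    for f,pr,(a,b,c,d),k in((w,wproj,(200,130,450,350),2.4),(s,proj,(250,140,350,230),5.5)):
        im=f["color"][:,:,::-1]; im=cv2.resize(im[b:d,a:c],None,fx=k,fy=k,interpolation=cv2.INTER_CUBIC)
        for P,col in zip(pts(w,th,xg,zg),((0,255,0),(255,255,0))):
            q=np.array([pr(f,x) for x in P]); q=((q-[a,b]+.5)*k).astype(int); cv2.polylines(im,[q.reshape(-1,1,2)],True,col,1)
        A.append(im)
    h=min(i.shape[0] for i in A); A=[cv2.resize(i,(int(i.shape[1]*400/i.shape[0]),400)) for i in A]
    cv2.imwrite("pics/"+fn,np.hstack(A)[:, :800])
E
python3 - <<'E'
from ang import *
w=pickle.load(open("w24.png.pkl","rb")); s=r.grab_frame("scene"); pickle.dump(s,open("s24.pkl","wb"))
overlay(w,s,95,.0755,.044,"o1.png"); overlay(w,s,85,.0755,.044,"o2.png")
E
```

```text
(no output)
```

View pics/o1.png

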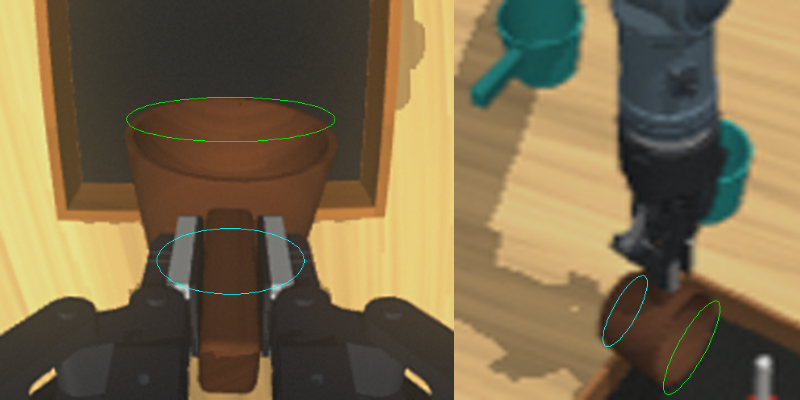

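View pics/o2.png

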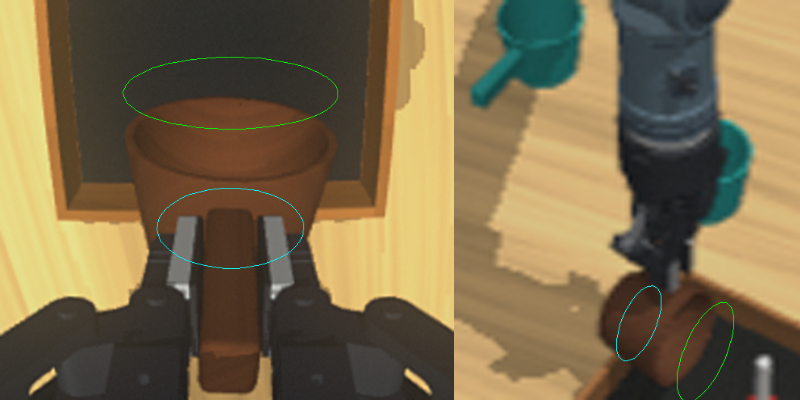

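```bash
python3 - <<'E'
from ang import *
from scipy.optimize import least_squares
w=pickle.load(open("w24.png.pkl","rb")); s=pickle.load(open("s24.pkl","rb"))
def res(p):
    rim,foot=pts(w,*p); q=np.array([wproj(w,x) for x in rim])
    return [q[:,1].min()-184,q[:,1].max()-229,q[:,0].min()-270,q[:,0].max()-383]
for x0 in ([90,.075,.05],[75,.07,.06]):
    o=least_squares(res,x0,x_scale=[10,.01,.01]); print(o.x,o.fun)
overlay(w,s,*o.x,"o3.png")
E
```

```text
[8.58654830e+01 7.81854384e-02 6.44070503e-02] [ 4.77063344e-06  4.75048569e-06 -2.68611061e-03 -2.49242084e-03]
[8.58654830e+01 7.81854384e-02 6.44070503e-02] [ 4.77065643e-06  4.75044050e-06 -2.68611066e-03 -2.49242078e-03]
```

View pics/o3.png

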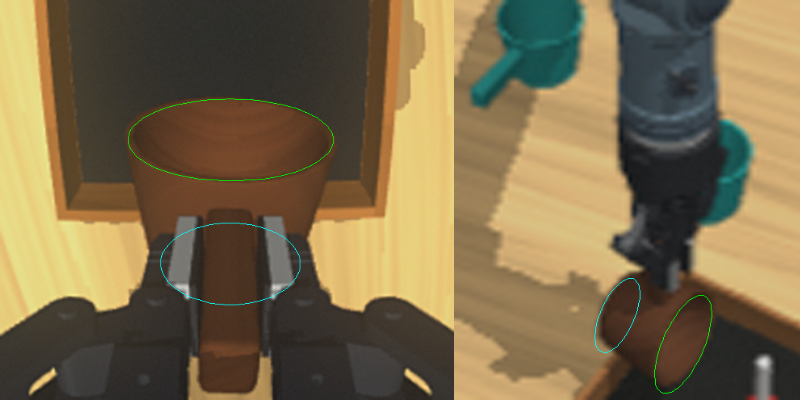

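```bash
python3 - <<'E'
from ang import *
from scipy.optimize import least_squares
for n,o in (("w4",(14,216,227,431)),("w20",(140,206.5,266,387.5)),("w22",(143,208,263.5,385)),("w23",(164,220,268,386))):
    w=pickle.load(open(n+".png.pkl","rb"))
    def res(p):
        rim,foot=pts(w,*p); q=np.array([wproj(w,x) for x in rim])
        return [q[:,1].min()-o[0],q[:,1].max()-o[1],q[:,0].min()-o[2],q[:,0].max()-o[3]]
    s=least_squares(res,[70,.075,.05],x_scale=[10,.01,.01]); print(n,s.x,s.fun)
    im=w["color"][100:360,220:440,::-1]; cv2.imwrite(f"pics/z_{n}.png",cv2.resize(im,None,fx=2.2,fy=2.2))
w=pickle.load(open("w24.png.pkl","rb"));im=w["color"][150:360,220:440,::-1]; cv2.imwrite(f"pics/z_w24.png",cv2.resize(im,None,fx=2.8,fy=2.8,interpolation=2))
E
```

```text
w4 [3.45682393 0.0756145  0.04206621] [ 0.16243848 -0.15514815 -4.03443388 -3.78756414]
w20 [7.00857933e+01 7.68293240e-02 5.53422806e-02] [2.96343754e-04 3.21482971e-04 4.45504361e-01 4.37690336e-01]
w22 [7.11832077e+01 7.59925722e-02 5.53109435e-02] [-0.00358441 -0.0038503   2.37489845  2.19138772]
w23 [7.83779325e+01 7.42444283e-02 5.96677492e-02] [ 0.00044591  0.0004594  -0.36221843 -0.33899538]
```

View pics/z_w24.png

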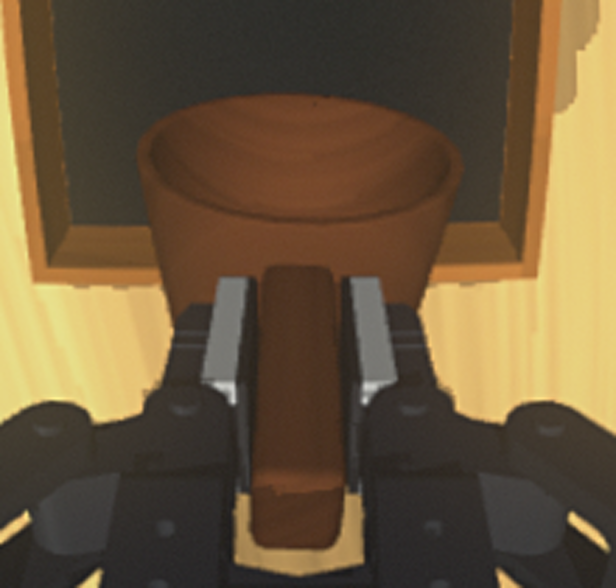

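The fit gives a tilt of about 86°, with the handle slid roughly 20 mm toward the pads' back edge. The cup balances on the wall with its mass inside the tray. A short loosening should let it tip forward back into the pads, so I'm pulsing the grip once.

Call:
{"op": "servo_tool", "data": {
  "steps": [
    {"hand": 0.185, "tx": 0, "ty": 0, "tz": 0, "turn": 0},
    {"hand": 0.188, "tx": 0, "ty": 0, "tz": 0, "turn": 0},
    {"hand": 0.15, "tx": 0, "ty": 0, "tz": 0, "turn": 0}
  ]
}}

```text
time: 15.05
position: [0.5631, -0.0476, 0.1262]
tcp_rot: [3.137, -0.003, 1.428]
wrist_force: [0.2, 1.1, 6.5]
gripper_width: 0.0148
```

```bash
python3 -c "
from ang import *
S(); f=wgrab('w25.png',(200,0,450,360),1.6)"
```

```text
15.05 [ 0.5631 -0.0476  0.1262] [179.7  -0.2  81.8] F [0.2 1.1 6.5] M [ 0.32 -0.08 -0.01] w 14.84 q [-0.39  0.34  0.47  1.9  -0.19  0.94  0.03]
```

View pics/w25.png

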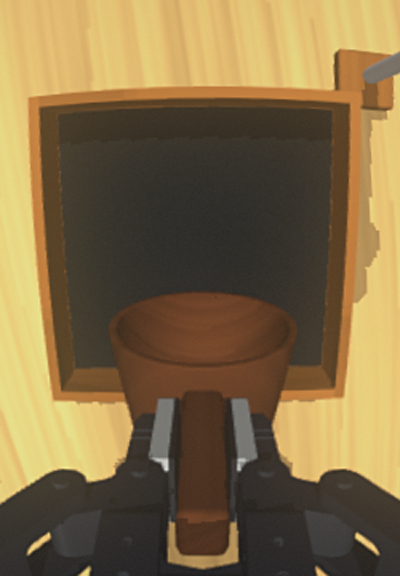

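Call:
{"op": "servo_tool", "data": {
  "steps": [
    {"hand": 0.15, "tx": 0, "ty": 0, "tz": 3, "turn": 0},
    {"hand": 0.186, "tx": 0, "ty": 0, "tz": 0, "turn": 0},
    {"hand": 0.19, "tx": 0, "ty": 0, "tz": 0, "turn": 0},
    {"hand": 0.15, "tx": 0, "ty": 0, "tz": 0, "turn": 0}
  ]
}}

```text
time: 15.5
position: [0.5597, -0.0491, 0.1264]
tcp_rot: [-3.14, -0.0, 1.426]
wrist_force: [-0.3, 0.1, -0.8]
gripper_width: 0.0149
```

```bash
python3 -c "
from ang import *
S(); f=wgrab('w26.png',(200,0,450,360),1.6)"
```

```text
15.5 [ 0.5597 -0.0491  0.1264] [-179.9   -0.    81.7] F [-0.3  0.1 -0.8] M [0.13 0.02 0.05] w 14.87 q [-0.39  0.33  0.48  1.91 -0.19  0.95  0.03]
```

View pics/w26.png

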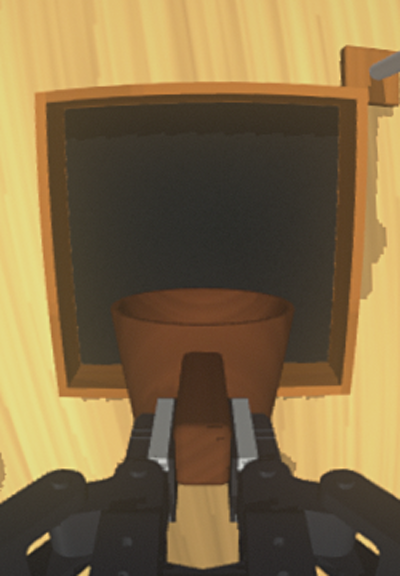

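```bash
cat > fit.py <<'E'
from ang import *
from scipy.optimize import least_squares
def fit(n,o,x0=(85,.075,.05)):
    w=pickle.load(open(n+".png.pkl","rb"))
    def res(p):
        rim,foot=pts(w,*p); q=np.array([wproj(w,x) for x in rim])
        return [q[:,1].min()-o[0],q[:,1].max()-o[1],q[:,0].min()-o[2],q[:,0].max()-o[3]]
    s=least_squares(res,x0,x_scale=[10,.01,.01]); print(n,np.round(s.x,4),np.round(s.fun,2)); return s.x
E
python3 - <<'E'
from fit import *
x=fit("w26",(180.5,204,270,383)); 
w=pickle.load(open("w26.png.pkl","rb")); s=r.grab_frame("scene"); overlay(w,s,*x,"o4.png")
E
```

```text
w26 [9.49535e+01 7.97000e-02 4.30000e-02] [0.   0.   0.77 0.77]
```

View pics/o4.png

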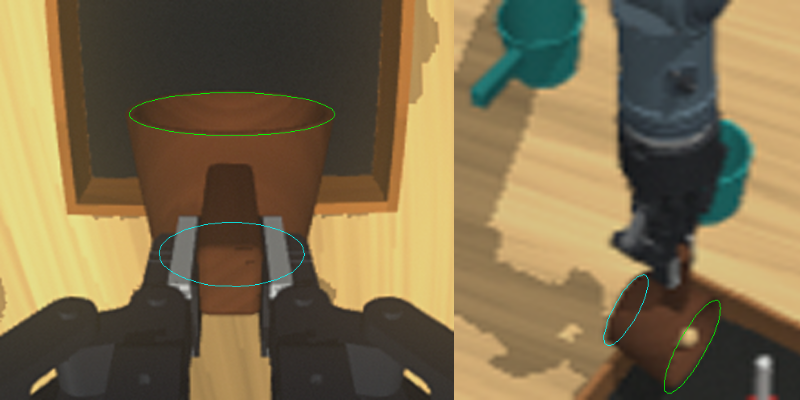

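Tilt is 95° and the handle is seated back in the pads (grip height 43 mm). A bead shows at the mouth in the scene view. I'm holding firmly while they roll out.

Call:
{"op": "servo_tool", "data": {
  "steps": [
    {"hand": 0.1, "tx": 0, "ty": 0, "tz": 2, "turn": 0},
    {"hand": 0.05, "tx": 0, "ty": 3, "tz": 2, "turn": 0},
    {"hand": 0, "tx": 0, "ty": 0, "tz": 0, "turn": 0},
    {"hand": 0, "tx": 0, "ty": 0, "tz": 0, "turn": 0},
    {"hand": 0, "tx": 0, "ty": 0, "tz": 0, "turn": 0}
  ]
}}

```text
time: 16.1
position: [0.5604, -0.0464, 0.131]
tcp_rot: [3.142, 0.0, 1.427]
wrist_force: [-0.0, 0.2, -0.7]
gripper_width: 0.0146
```

```bash
python3 -c "
from ang import *
S(); f=wgrab('w27.png',(200,0,450,360),1.6); save('scene','s27.png',(250,130,350,250),5)"
```

```text
16.1 [ 0.5604 -0.0464  0.131 ] [180.    0.   81.7] F [-0.   0.2 -0.7] M [-0.06  0.    0.04] w 14.61 q [-0.4   0.33  0.48  1.9  -0.18  0.95  0.02]
```

View pics/w27.png

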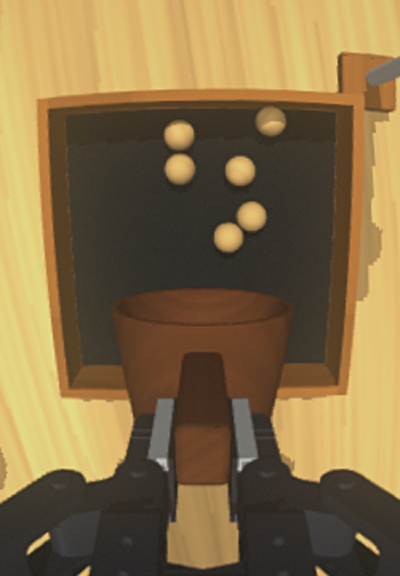

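View pics/s27.png

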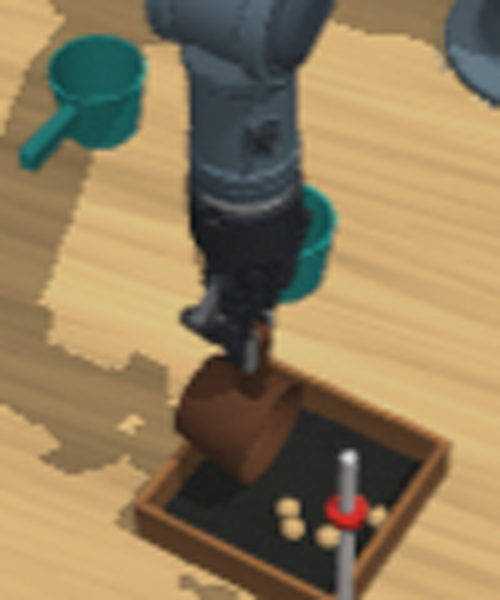

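All six beads are in the tray, at w27 crop (179,135), (180,168), (270,121), (240,170), (251,216) and (228,237), and the cup is still held. Now I'm lifting, backing out so the lip sits over the near wall, and using that wall to tip the cup upright.

Call:
{"op": "servo_tool", "data": {
  "steps": [
    {"hand": 0, "tx": 0, "ty": 0, "tz": 15, "turn": 0},
    {"hand": 0, "tx": 0, "ty": 0, "tz": 15, "turn": 0},
    {"hand": 0, "tx": -2, "ty": -17, "tz": 0, "turn": 0},
    {"hand": 0, "tx": -2, "ty": -17, "tz": 0, "turn": 0},
    {"hand": 0, "tx": -3, "ty": -18, "tz": 0, "turn": 0},
    {"hand": 0, "tx": 0, "ty": 0, "tz": -6, "turn": 0},
    {"hand": 0, "tx": 0, "ty": 0, "tz": 0, "turn": 0}
  ]
}}

```text
time: 16.9
position: [0.5533, -0.098, 0.1552]
tcp_rot: [-3.142, -0.001, 1.425]
wrist_force: [-0.3, 0.6, -0.9]
gripper_width: 0.0151
```

```bash
python3 -c "
from ang import *
S(); f=wgrab('w28.png',(200,0,450,360),1.6)"
```

```text
16.9 [ 0.5533 -0.098   0.1552] [-1.80e+02 -1.00e-01  8.17e+01] F [-0.3  0.6 -0.9] M [0.13 0.06 0.02] w 15.05 q [-0.33  0.3   0.51  1.89 -0.17  1.    0.11]
```

View pics/w28.png

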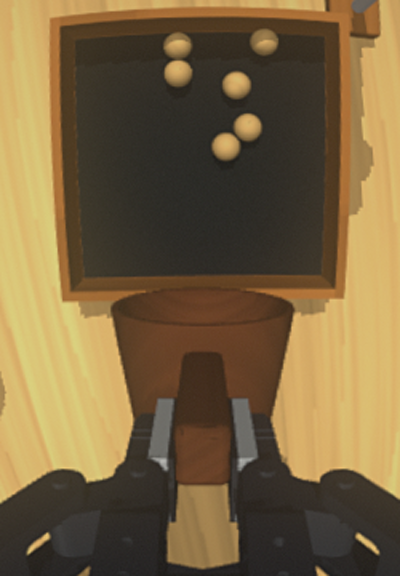

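Beads unchanged and the lip is above the near wall. Pressing down and rolling back.

Call:
{"op": "servo_tool", "data": {
  "steps": [
    {"hand": 0.17, "tx": 0, "ty": 0, "tz": -7, "turn": 0},
    {"hand": 0.174, "tx": 0, "ty": 0, "tz": -6, "turn": 0},
    {"hand": 0.178, "tx": 0, "ty": 0, "tz": -5, "turn": 0},
    {"hand": 0.178, "tx": -1, "ty": -5, "tz": -1, "turn": 0},
    {"hand": 0.178, "tx": -1, "ty": -5, "tz": -1, "turn": 0},
    {"hand": 0.178, "tx": 0, "ty": -5, "tz": -1, "turn": 0}
  ]
}}

```text
time: 17.55
position: [0.5523, -0.1116, 0.1358]
tcp_rot: [3.141, -0.003, 1.428]
wrist_force: [-2.3, 1.5, 11.2]
gripper_width: 0.0153
```

```bash
python3 -c "
from ang import *
S(); f=wgrab('w29.png',(200,0,450,360),1.6)"
```

```text
17.55 [ 0.5523 -0.1116  0.1358] [180.   -0.2  81.8] F [-2.3  1.5 11.2] M [0.81 0.98 0.05] w 15.28 q [-0.3   0.33  0.51  1.9  -0.19  0.97  0.15]
```

View pics/w29.png

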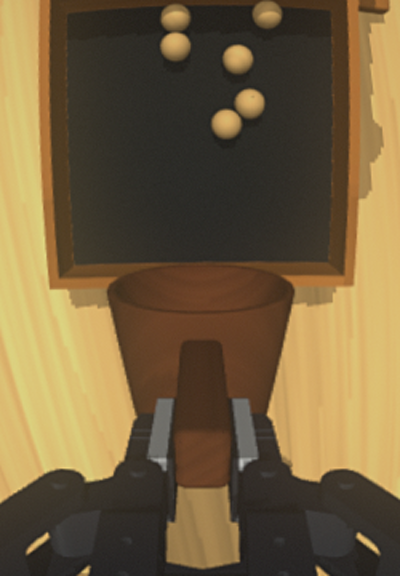

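It's rotating back. Continuing along the arc.

Call:
{"op": "servo_tool", "data": {
  "steps": [
    {"hand": 0.178, "tx": -1, "ty": -6, "tz": -2, "turn": 0},
    {"hand": 0.178, "tx": -1, "ty": -6, "tz": -2, "turn": 0},
    {"hand": 0.178, "tx": -1, "ty": -6, "tz": -2, "turn": 0},
    {"hand": 0.178, "tx": -1, "ty": -6, "tz": -3, "turn": 0},
    {"hand": 0.178, "tx": -1, "ty": -6, "tz": -3, "turn": 0}
  ]
}}

```text
time: 18.1
position: [0.5476, -0.1448, 0.125]
tcp_rot: [3.14, 0.0, 1.427]
wrist_force: [-4.2, -1.3, 14.5]
gripper_width: 0.0158
```

```bash
python3 -c "
from ang import *
S(); f=wgrab('w30.png',(200,0,450,360),1.6)"
```

```text
18.1 [ 0.5476 -0.1448  0.125 ] [179.9   0.   81.7] F [-4.2 -1.3 14.5] M [0.19 1.24 0.2 ] w 15.79 q [-0.25  0.35  0.52  1.9  -0.21  0.95  0.22]
```

View pics/w30.png

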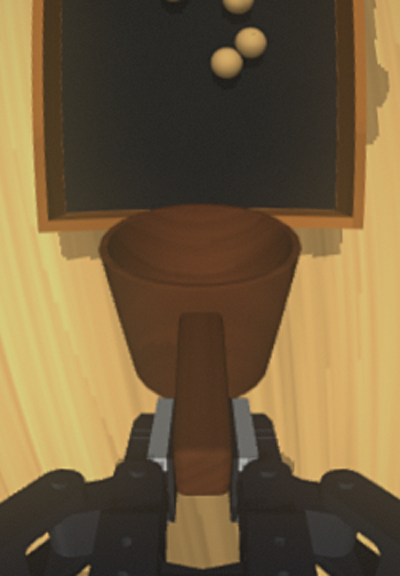

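```bash
python3 - <<'E'
from fit import *
fit("w29",(166,195.5,267,383)); fit("w30",(128.5,179,262,387.5))
E
```

```text
w29 [8.98954e+01 7.79000e-02 3.96000e-02] [0.   0.   2.17 2.13]
w30 [7.59269e+01 7.56000e-02 3.32000e-02] [0.   0.   2.37 2.29]
```

Call:
{"op": "servo_tool", "data": {
  "steps": [
    {"hand": 0.175, "tx": -1, "ty": -6, "tz": -4, "turn": 0},
    {"hand": 0.175, "tx": -1, "ty": -6, "tz": -4, "turn": 0},
    {"hand": 0.175, "tx": -1, "ty": -6, "tz": -5, "turn": 0},
    {"hand": 0.175, "tx": -1, "ty": -5, "tz": -5, "turn": 0}
  ]
}}

```text
time: 18.55
position: [0.5436, -0.1722, 0.1079]
tcp_rot: [3.137, 0.005, 1.425]
wrist_force: [-4.4, -6.3, 14.7]
gripper_width: 0.0156
```

```bash
python3 -c "
from ang import *
S(); f=wgrab('w31.png',(200,0,450,360),1.6)"
```

```text
18.55 [ 0.5436 -0.1722  0.1079] [179.8   0.3  81.6] F [-4.4 -6.3 14.7] M [-0.74  1.35  0.24] w 15.63 q [-0.2   0.38  0.52  1.9  -0.23  0.91  0.28]
```

View pics/w31.png

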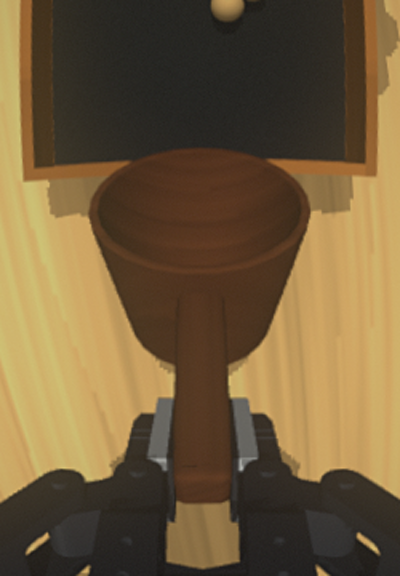

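```bash
python3 - <<'E'
from fit import *
x=fit("w31",(93,169.5,256,394)); w=pickle.load(open("w31.png.pkl","rb"));overlay(w,r.grab_frame("scene"),*x,"o5.png")
th=np.radians(x[0]);xg,zg=x[1:]
for n,X,Z in(("foot",xg+.033,0),("rim",xg+.043,.065),("footback",xg-.033,0)):
    z=Z-zg; print(n,X*np.cos(th)+z*np.sin(th), .1269-X*np.sin(th)+z*np.cos(th))
E
```

```text
w31 [6.17902e+01 7.52000e-02 2.87000e-02] [-0.   -0.    2.11  2.01]
foot 0.02586544910999305 0.01801249053349738
rim 0.08787191558559715 0.03992591370765673
footback -0.005332898471750839 0.07617315686538097
```

View pics/o5.png

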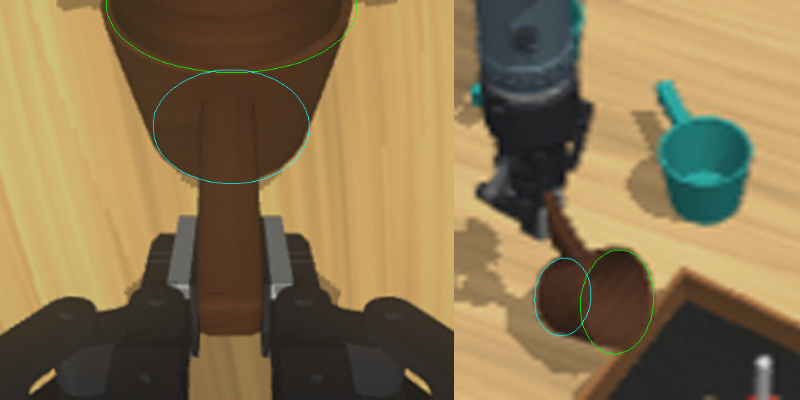

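Tilt is about 62° now. I'm moving back off the tray and pressing the foot's front edge on the bench to finish righting.

Call:
{"op": "servo_tool", "data": {
  "steps": [
    {"hand": 0.12, "tx": 0, "ty": 0, "tz": 8, "turn": 0},
    {"hand": 0, "tx": -2, "ty": -16, "tz": 4, "turn": 0},
    {"hand": 0, "tx": -2, "ty": -16, "tz": 0, "turn": 0},
    {"hand": 0, "tx": 0, "ty": -10, "tz": -10, "turn": 0},
    {"hand": 0, "tx": 0, "ty": 0, "tz": -10, "turn": 0},
    {"hand": 0.1, "tx": 0, "ty": 0, "tz": 0, "turn": 0}
  ]
}}

```text
time: 19.25
position: [0.5361, -0.2071, 0.093]
tcp_rot: [-3.136, -0.001, 1.427]
wrist_force: [-0.1, 0.2, -1.1]
gripper_width: 0.0154
```

```bash
python3 -c "
from ang import *
S(); f=wgrab('w32.png',(200,0,450,360),1.6)"
```

```text
19.25 [ 0.5361 -0.2071  0.093 ] [-1.797e+02 -1.000e-01  8.170e+01] F [-0.1  0.2 -1.1] M [-0.03  0.06  0.04] w 15.4 q [-0.13  0.42  0.52  1.89 -0.26  0.9   0.37]
```

View pics/w32.png

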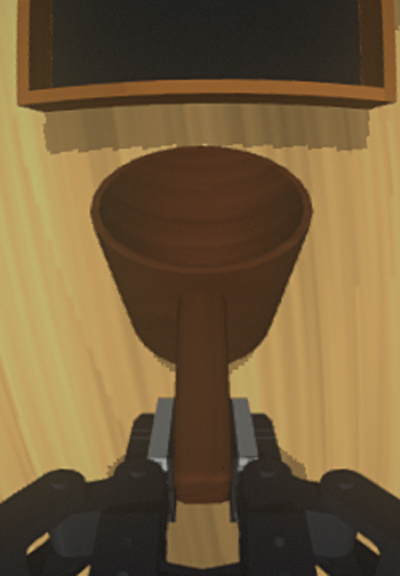

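Call:
{"op": "servo_tool", "data": {
  "steps": [
    {"hand": 0.176, "tx": 0, "ty": 0, "tz": -6, "turn": 0},
    {"hand": 0.178, "tx": 0, "ty": -4, "tz": -3, "turn": 0},
    {"hand": 0.178, "tx": -1, "ty": -6, "tz": -3, "turn": 0},
    {"hand": 0.178, "tx": -1, "ty": -6, "tz": -3, "turn": 0},
    {"hand": 0.178, "tx": -1, "ty": -6, "tz": -3, "turn": 0}
  ]
}}

```text
time: 19.8
position: [0.5361, -0.23, 0.0794]
tcp_rot: [3.141, -0.002, 1.428]
wrist_force: [-1.5, 2.3, 6.6]
gripper_width: 0.0153
```

```bash
python3 -c "
from ang import *
S(); f=wgrab('w33.png',(200,0,450,360),1.6)"
```

```text
19.8 [ 0.5361 -0.23    0.0794] [ 1.80e+02 -1.00e-01  8.18e+01] F [-1.5  2.3  6.6] M [0.82 0.53 0.12] w 15.3 q [-0.08  0.45  0.51  1.89 -0.28  0.88  0.42]
```

View pics/w33.png

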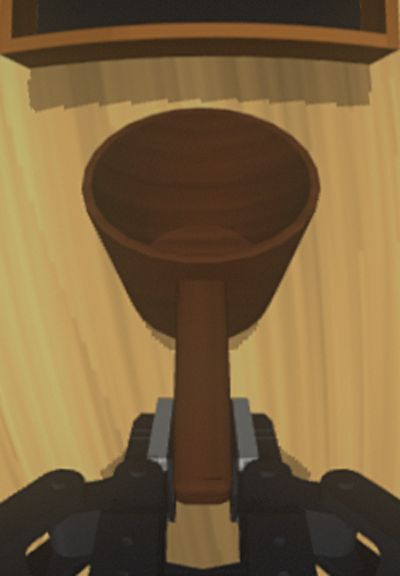

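It's rotating well, at roughly 50°. Continuing.

Call:
{"op": "servo_tool", "data": {
  "steps": [
    {"hand": 0.178, "tx": -1, "ty": -6, "tz": -4, "turn": 0},
    {"hand": 0.178, "tx": -1, "ty": -6, "tz": -4, "turn": 0},
    {"hand": 0.178, "tx": -1, "ty": -6, "tz": -5, "turn": 0},
    {"hand": 0.178, "tx": -1, "ty": -6, "tz": -6, "turn": 0},
    {"hand": 0.178, "tx": -1, "ty": -5, "tz": -6, "turn": 0}
  ]
}}

```text
time: 20.35
position: [0.5316, -0.265, 0.0564]
tcp_rot: [3.136, 0.006, 1.425]
wrist_force: [-3.3, -5.3, 10.3]
gripper_width: 0.0156
```

```bash
python3 -c "
from ang import *
S(); f=wgrab('w34.png',(200,0,450,360),1.6); save('scene','s34.png',(230,120,350,220),5)"
```

```text
20.35 [ 0.5316 -0.265   0.0564] [179.7   0.3  81.6] F [-3.3 -5.3 10.3] M [-0.49  0.82  0.12] w 15.55 q [-0.02  0.5   0.5   1.88 -0.31  0.84  0.5 ]
```

View pics/w34.png

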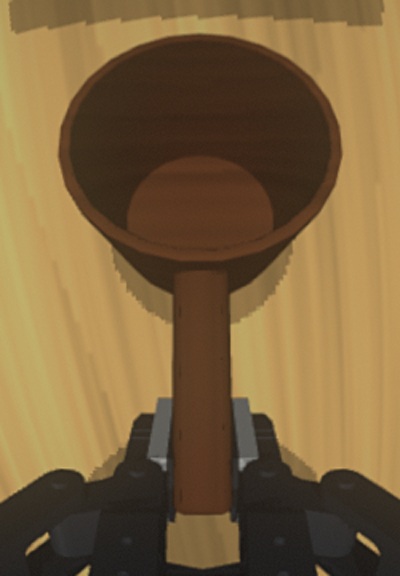

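View pics/s34.png

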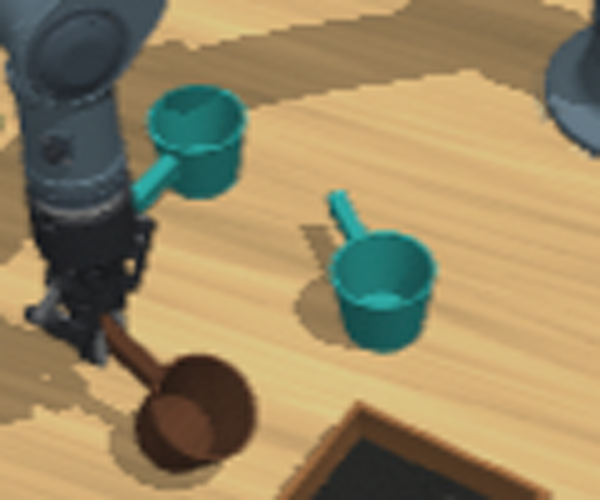

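About 32°. Continuing down.

Call:
{"op": "servo_tool", "data": {
  "steps": [
    {"hand": 0.178, "tx": -1, "ty": -5, "tz": -6, "turn": 0},
    {"hand": 0.178, "tx": -1, "ty": -4, "tz": -6, "turn": 0},
    {"hand": 0.178, "tx": 0, "ty": -4, "tz": -6, "turn": 0},
    {"hand": 0.178, "tx": 0, "ty": -3, "tz": -6, "turn": 0},
    {"hand": 0.178, "tx": 0, "ty": 0, "tz": 0, "turn": 0}
  ]
}}

```text
time: 20.95
position: [0.5296, -0.2807, 0.0312]
tcp_rot: [3.136, 0.005, 1.423]
wrist_force: [-0.0, -3.3, 5.4]
gripper_width: 0.0158
```

```bash
python3 -c "
from ang import *
S(); f=wgrab('w35.png',(200,0,450,360),1.6); save('scene','s35.png',(230,120,350,220),5)"
```

```text
20.95 [ 0.5296 -0.2807  0.0312] [179.7   0.3  81.5] F [-0.  -3.3  5.4] M [-0.31  0.15 -0.02] w 15.77 q [ 0.03  0.54  0.49  1.87 -0.34  0.8   0.54]
```

View pics/w35.png

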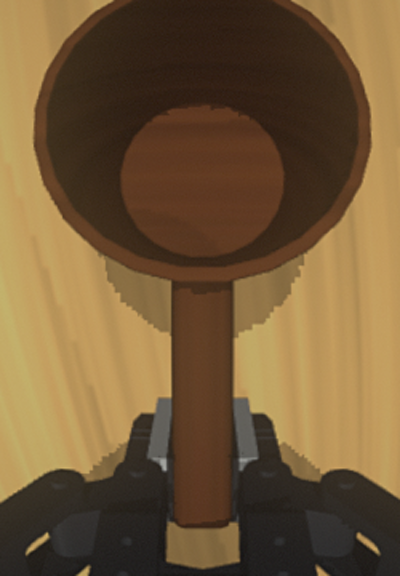

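View pics/s35.png

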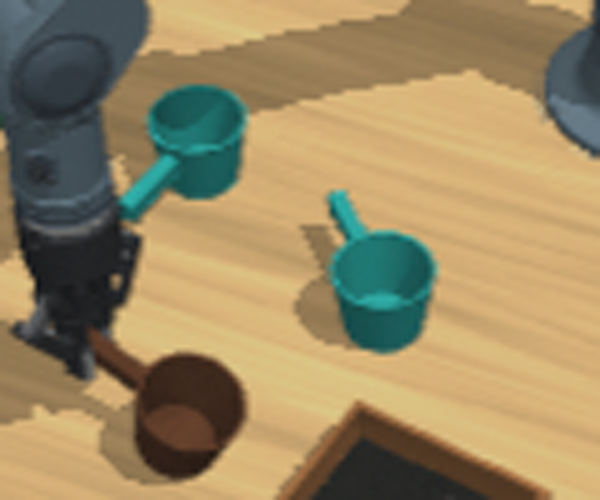

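About 15°. A bit more, then I'll open gently so it settles flat.

Call:
{"op": "servo_tool", "data": {
  "steps": [
    {"hand": 0.178, "tx": 0, "ty": -2, "tz": -5, "turn": 0},
    {"hand": 0.178, "tx": 0, "ty": -2, "tz": -5, "turn": 0},
    {"hand": 0.178, "tx": 0, "ty": -1, "tz": -4, "turn": 0},
    {"hand": 0.18, "tx": 0, "ty": 0, "tz": 0, "turn": 0}
  ]
}}

```text
time: 21.45
position: [0.5297, -0.284, 0.0166]
tcp_rot: [3.137, 0.004, 1.424]
wrist_force: [-0.4, -2.7, 3.2]
gripper_width: 0.0156
```

```bash
python3 -c "
from ang import *
S(); f=wgrab('w36.png',(200,0,450,360),1.6); save('scene','s36.png',(230,120,350,220),5)"
```

```text
21.45 [ 0.5297 -0.284   0.0166] [179.7   0.2  81.6] F [-0.4 -2.7  3.2] M [-0.2  -0.06  0.01] w 15.59 q [ 0.04  0.57  0.47  1.87 -0.35  0.78  0.56]
```

View pics/w36.png

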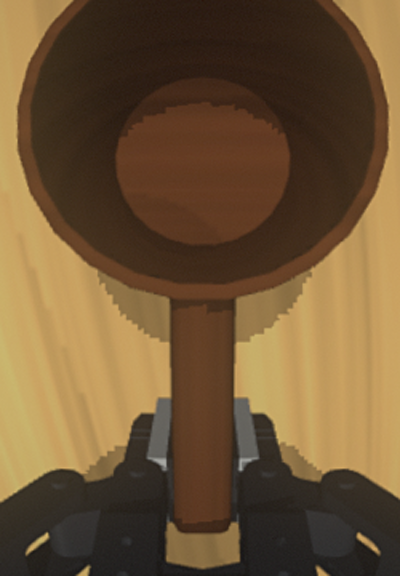

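View pics/s36.png

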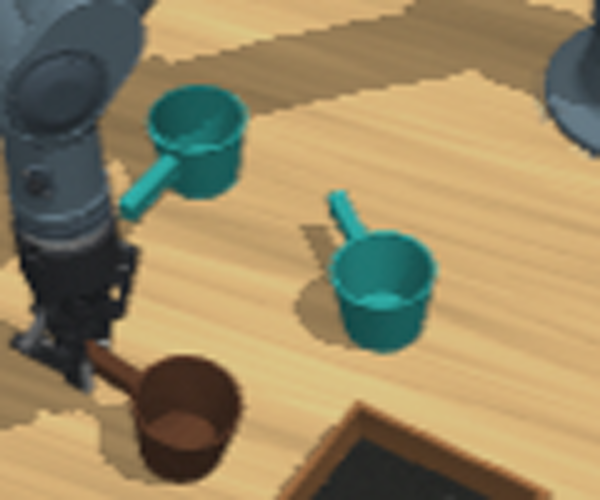

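Nearly upright, about 7°. Opening in small steps so the foot settles.

Call:
{"op": "servo_tool", "data": {
  "steps": [
    {"hand": 0.185, "tx": 0, "ty": 0, "tz": 0, "turn": 0},
    {"hand": 0.19, "tx": 0, "ty": 0, "tz": 0, "turn": 0},
    {"hand": 0.21, "tx": 0, "ty": 0, "tz": 0, "turn": 0},
    {"hand": 0.25, "tx": 0, "ty": 0, "tz": 0, "turn": 0},
    {"hand": 0.4, "tx": 0, "ty": 0, "tz": 3, "turn": 0},
    {"hand": 0.5, "tx": 0, "ty": 0, "tz": 0, "turn": 0}
  ]
}}

```text
time: 22.15
position: [0.5285, -0.2801, 0.0181]
tcp_rot: [3.141, -0.0, 1.427]
wrist_force: [1.0, 0.2, 0.1]
gripper_width: 0.0426
```

```bash
python3 -c "
from ang import *
S(); f=wgrab('w37.png'); save('scene','s37.png',(230,120,350,220),5)"
```

```text
22.15 [ 0.5285 -0.2801  0.0181] [180.   -0.   81.8] F [1.  0.2 0.1] M [-0.02 -0.01 -0.03] w 42.57 q [ 0.04  0.57  0.47  1.87 -0.35  0.79  0.56]
```

View pics/w37.png

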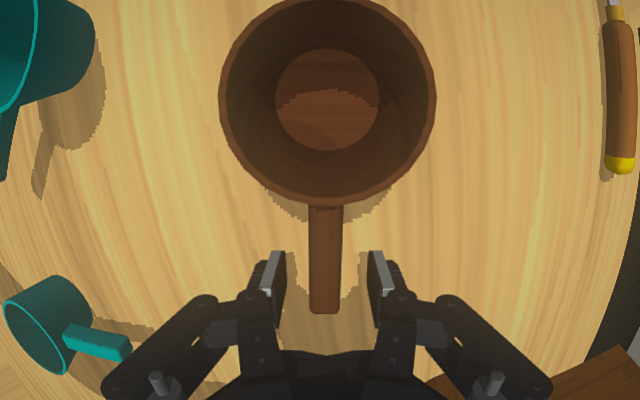

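View pics/s37.png

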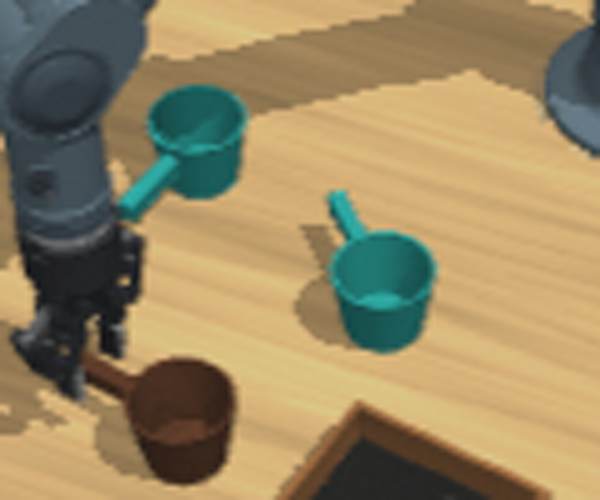

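The cup is upright and free, its rim a clean circle at (327,100). I'm rising straight up and travelling to the loupe.

Call:
{"op": "servo_tool", "data": {
  "steps": [
    {"hand": 0.6, "tx": 0, "ty": 0, "tz": 30, "turn": 0},
    {"hand": 0.6, "tx": 0, "ty": 0, "tz": 45, "turn": 0},
    {"hand": 0.6, "tx": 0, "ty": 0, "tz": 50, "turn": 0},
    {"hand": 0.7, "tx": -5, "ty": 10, "tz": 50, "turn": -4},
    {"hand": 0.8, "tx": -6, "ty": 40, "tz": 45, "turn": -7},
    {"hand": 0.8, "tx": -6, "ty": 40, "tz": 0, "turn": -7},
    {"hand": 0.8, "tx": -6, "ty": 40, "tz": 0, "turn": -7},
    {"hand": 0.8, "tx": -6, "ty": 40, "tz": 0, "turn": -7},
    {"hand": 0.8, "tx": -6, "ty": 40, "tz": 0, "turn": -7},
    {"hand": 0.8, "tx": -6, "ty": 40, "tz": 0, "turn": -7},
    {"hand": 0.8, "tx": -6, "ty": 40, "tz": 0, "turn": -7},
    {"hand": 0.8, "tx": -6, "ty": 40, "tz": 0, "turn": -7}
  ]
}}

```text
time: 23.45
position: [0.4759, 0.0439, 0.2292]
tcp_rot: [-3.141, -0.001, 0.374]
wrist_force: [1.0, 0.0, 0.6]
gripper_width: 0.0682
```

Call:
{"op": "servo_tool", "data": {
  "steps": [
    {"hand": 0.8, "tx": -6, "ty": 40, "tz": 0, "turn": -7},
    {"hand": 0.8, "tx": -6, "ty": 40, "tz": 0, "turn": -7},
    {"hand": 0.8, "tx": -6, "ty": 40, "tz": 0, "turn": -7},
    {"hand": 0.8, "tx": -4, "ty": 40, "tz": 0, "turn": -7},
    {"hand": 0.8, "tx": 0, "ty": 40, "tz": -20, "turn": -7},
    {"hand": 0.8, "tx": 0, "ty": 40, "tz": -20, "turn": -3},
    {"hand": 0.8, "tx": 0, "ty": 23, "tz": -20, "turn": 0},
    {"hand": 0.8, "tx": 0, "ty": 0, "tz": 0, "turn": 0},
    {"hand": 0.8, "tx": 0, "ty": 0, "tz": 0, "turn": 0}
  ]
}}

```text
time: 24.35
position: [0.4541, 0.3049, 0.1683]
tcp_rot: [3.139, 0.0, -0.283]
wrist_force: [0.4, -0.8, 0.5]
gripper_width: 0.0685
```

```bash
python3 -c "
from ang import *
S(); f=wgrab('w38.png'); save('scene','s38.png',(220,120,380,250),5)"
```

```text
24.35 [0.4541 0.3049 0.1683] [179.9   0.  -16.2] F [ 0.4 -0.8  0.5] M [-0.01 -0.07  0.02] w 68.48 q [-0.89  0.24  0.26  1.9  -0.07  1.02 -2.46]
```

View pics/w38.png

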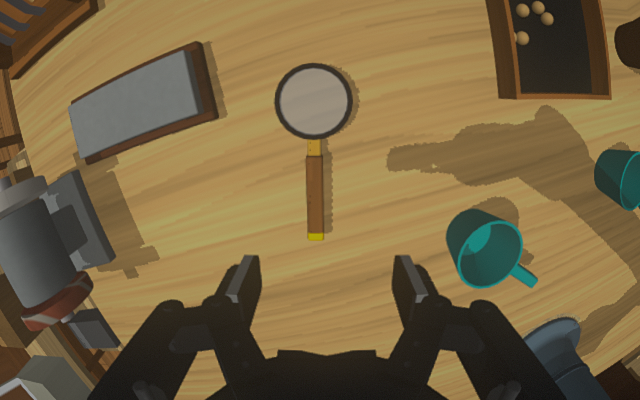

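View pics/s38.png

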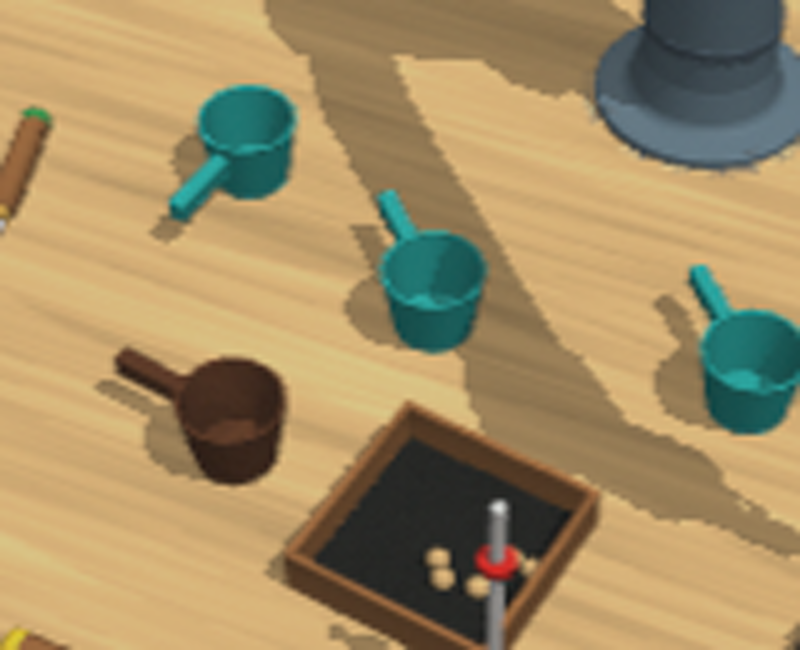

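Loupe: lens centre at (314,101), yellow butt end at (316,240). The cup stands upright on the bench at s38 (232,418), and the beads are still in the tray.

```bash
python3 - <<'E'
from h import *; import pickle
f=pickle.load(open("w38.png.pkl","rb")); s=pickle.load(open("scene0.pkl","rb")); t=pickle.load(open("top0.pkl","rb"))
l=wray(f,314,101,.016); e=wray(f,316,238,.02); d=(l-e)[:2]; y=np.arctan2(d[1],d[0]); print(l,e,np.hypot(*d),np.degrees(y),"grip",l[:2]-.085*np.array([np.cos(y),np.sin(y)]))
p=[.679,.0747]
for z in(.17,.175,.18,.185,.19,.24): print(z,np.round(proj(s,[*p,z]),2),np.round(proj(t,[*p,z]),2))
print(proj(s,[*p,0.003]))
im=cv2.resize(s["color"][210:270,290:350,::-1],None,fx=10,fy=10,interpolation=cv2.INTER_CUBIC); cv2.imwrite("pics/mark.png",im)
E
```

```text
[0.53591097 0.29293659 0.016     ] [0.39317376 0.33350165 0.02      ] 0.14838947580561712 -15.86483158083209 grip [0.45414868 0.31617294]
0.17 [319.11 234.74] [295.62 138.68]
0.175 [319.14 233.83] [295.5  138.27]
0.18 [319.17 232.92] [295.39 137.85]
0.185 [319.2  232.01] [295.27 137.43]
0.19 [319.23 231.09] [295.15 137.  ]
0.24 [319.55 221.57] [293.88 132.54]
(np.float64(318.1977951352733), np.float64(262.22650794670096))
```

View pics/mark.png

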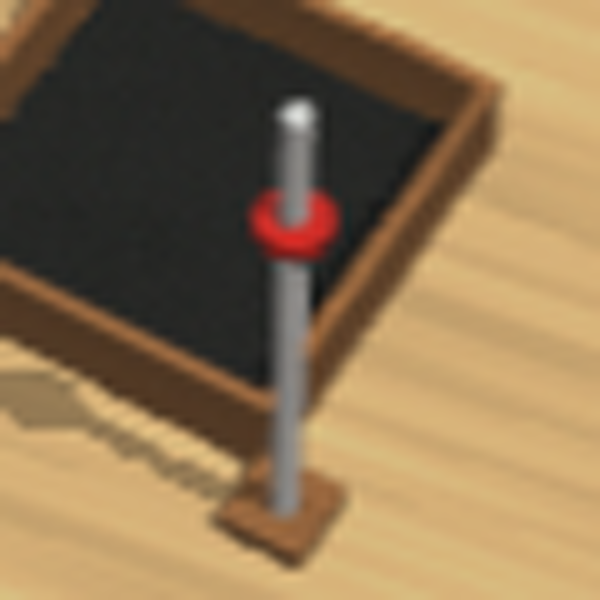

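Call:
{"op": "servo_tool", "data": {
  "steps": [
    {"hand": 0.7, "tx": 0, "ty": 11, "tz": -20, "turn": 0},
    {"hand": 0.7, "tx": 0, "ty": 0, "tz": -40, "turn": 0},
    {"hand": 0.6, "tx": 0, "ty": 0, "tz": -40, "turn": 0},
    {"hand": 0.6, "tx": 0, "ty": 0, "tz": -30, "turn": 0},
    {"hand": 0.6, "tx": 0, "ty": 0, "tz": -15, "turn": 0},
    {"hand": 0.6, "tx": 0, "ty": 0, "tz": 0, "turn": 0},
    {"hand": 0.6, "tx": 0, "ty": 0, "tz": 0, "turn": 0}
  ]
}}

```text
time: 25.15
position: [0.4561, 0.3166, 0.0255]
tcp_rot: [-3.14, -0.002, -0.285]
wrist_force: [-0.3, 0.2, 0.8]
gripper_width: 0.0513
```

```bash
python3 -c "
from ang import *
S(); f=wgrab('w39.png')"
```

```text
25.15 [0.4561 0.3166 0.0255] [-1.799e+02 -1.000e-01 -1.630e+01] F [-0.3  0.2  0.8] M [-0.01 -0.05  0.01] w 51.26 q [-0.87  0.45  0.22  1.97 -0.14  0.74 -2.42]
```

View pics/w39.png

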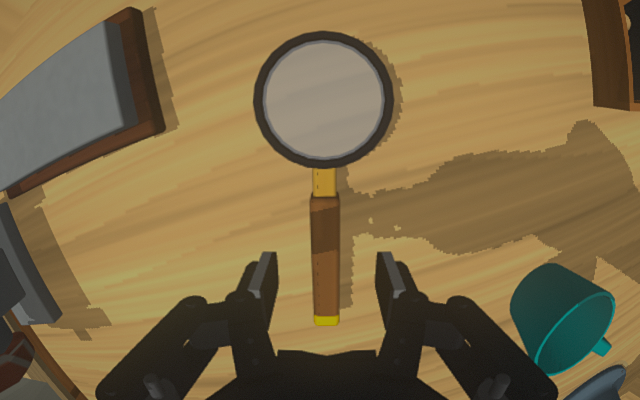

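The handle is centred at column 325 between the pads. I'm lowering the last bit and closing.

Call:
{"op": "servo_tool", "data": {
  "steps": [
    {"hand": 0.5, "tx": 0, "ty": 0, "tz": -12, "turn": 0},
    {"hand": 0.4, "tx": 0, "ty": 0, "tz": -8, "turn": 0},
    {"hand": 0.3, "tx": 0, "ty": 0, "tz": 0, "turn": 0},
    {"hand": 0, "tx": 0, "ty": 0, "tz": 0, "turn": 0},
    {"hand": 0, "tx": 0, "ty": 0, "tz": 0, "turn": 0},
    {"hand": 0, "tx": 0, "ty": 0, "tz": 0, "turn": 0},
    {"hand": 0, "tx": 0, "ty": 0, "tz": 0, "turn": 0}
  ]
}}

```text
time: 25.9
position: [0.4547, 0.3166, 0.0042]
tcp_rot: [-3.141, -0.0, -0.284]
wrist_force: [0.0, 0.1, 0.0]
gripper_width: -0.0
```

Call:
{"op": "servo_tool", "data": {
  "steps": [
    {"hand": 0, "tx": 0, "ty": 0, "tz": 15, "turn": 0},
    {"hand": 0, "tx": 0, "ty": 0, "tz": 15, "turn": 0},
    {"hand": 0, "tx": 0, "ty": 0, "tz": 0, "turn": 0}
  ]
}}

```text
time: 26.2
position: [0.4571, 0.3183, 0.0374]
tcp_rot: [-3.136, -0.004, -0.284]
wrist_force: [0.7, 0.7, -0.1]
gripper_width: -0.0002
```

```bash
python3 -c "
from ang import *
S(); f=wgrab('w40.png')"
```

```text
26.2 [0.4571 0.3183 0.0374] [-179.7   -0.2  -16.3] F [ 0.7  0.7 -0.1] M [-0.01 -0.03 -0.02] w -0.23 q [-0.87  0.43  0.22  1.96 -0.14  0.76 -2.42]
```

View pics/w40.png

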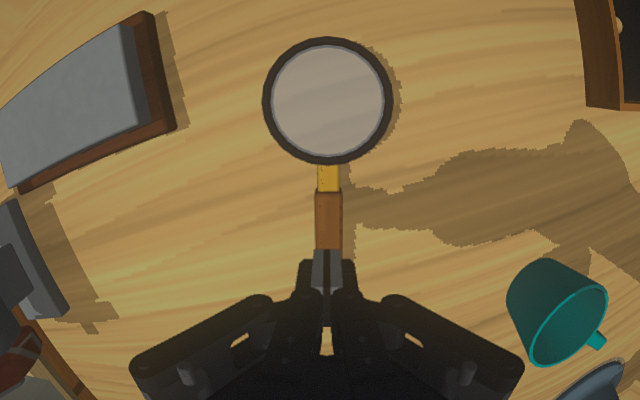

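The fingers shut above the handle: the pads stand farther back when open, so I was too high. I'm reopening and going lower until light contact.

Call:
{"op": "servo_tool", "data": {
  "steps": [
    {"hand": 0.4, "tx": 0, "ty": 0, "tz": 0, "turn": 0},
    {"hand": 0.4, "tx": 0, "ty": 0, "tz": 0, "turn": 0},
    {"hand": 0.4, "tx": 0, "ty": 0, "tz": -15, "turn": 0},
    {"hand": 0.4, "tx": 0, "ty": 0, "tz": -15, "turn": 0},
    {"hand": 0.4, "tx": 0, "ty": 0, "tz": -3, "turn": 0},
    {"hand": 0.4, "tx": 0, "ty": 0, "tz": 0, "turn": 0}
  ]
}}

```text
time: 26.85
position: [0.4531, 0.3153, -0.0011]
tcp_rot: [3.138, 0.002, -0.284]
wrist_force: [-0.3, 0.0, 0.5]
gripper_width: 0.0343
```

```bash
python3 -c "
from ang import *
S(); f=wgrab('w41.png')"
```

```text
26.85 [ 0.4531  0.3153 -0.0011] [ 1.798e+02  1.000e-01 -1.630e+01] F [-0.3  0.   0.5] M [ 0.02  0.02 -0.01] w 34.33 q [-0.86  0.49  0.21  1.97 -0.15  0.69 -2.41]
```

View pics/w41.png

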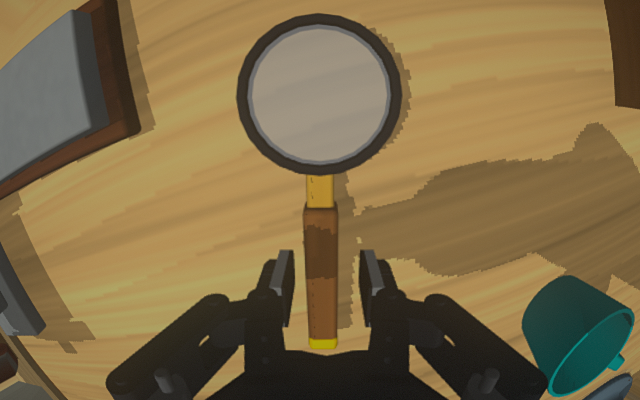

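Call:
{"op": "servo_tool", "data": {
  "steps": [
    {"hand": 0.32, "tx": 0, "ty": 2, "tz": -3, "turn": 0},
    {"hand": 0.28, "tx": 0, "ty": 0, "tz": -2, "turn": 0},
    {"hand": 0.28, "tx": 0, "ty": 0, "tz": 0, "turn": 0}
  ]
}}

```text
time: 27.2
position: [0.4545, 0.3187, -0.004]
tcp_rot: [-3.141, -0.0, -0.284]
wrist_force: [-0.9, -0.7, -0.1]
gripper_width: 0.0243
```

Call:
{"op": "servo_tool", "data": {
  "steps": [
    {"hand": 0.26, "tx": 0, "ty": 0, "tz": -2, "turn": 0},
    {"hand": 0.24, "tx": 0, "ty": 0, "tz": 0, "turn": 0},
    {"hand": 0.22, "tx": 0, "ty": 0, "tz": 0, "turn": 0},
    {"hand": 0.2, "tx": 0, "ty": 0, "tz": 0, "turn": 0},
    {"hand": 0.2, "tx": 0, "ty": 0, "tz": 0, "turn": 0}
  ]
}}

```text
time: 27.7
position: [0.4546, 0.3185, -0.006]
tcp_rot: [-3.142, -0.0, -0.284]
wrist_force: [0.4, -0.7, -0.2]
gripper_width: 0.0176
```

```bash
python3 -c "
from ang import *
S(); f=wgrab('w42.png',(220,150,440,360),3)"
```

```text
27.7 [ 0.4546  0.3185 -0.006 ] [-180.    -0.   -16.3] F [ 0.4 -0.7 -0.2] M [-0.03  0.05 -0.01] w 17.59 q [-0.86  0.5   0.21  1.97 -0.16  0.68 -2.41]
```

View pics/w42.png

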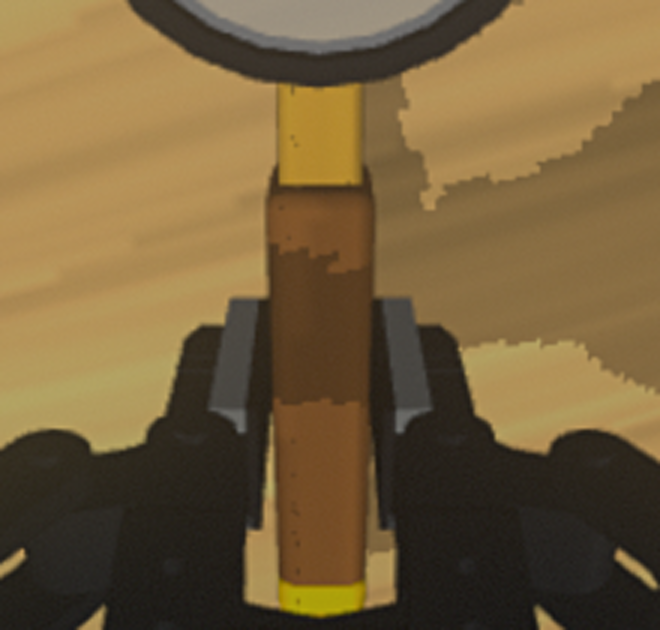

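The pads are alongside the handle at width 17.6 mm. Closing.

Call:
{"op": "servo_tool", "data": {
  "steps": [
    {"hand": 0.15, "tx": 0, "ty": 0, "tz": 0, "turn": 0},
    {"hand": 0.1, "tx": 0, "ty": 0, "tz": 0, "turn": 0},
    {"hand": 0.05, "tx": 0, "ty": 0, "tz": 0, "turn": 0},
    {"hand": 0, "tx": 0, "ty": 0, "tz": 0, "turn": 0}
  ]
}}

```text
time: 28.15
position: [0.4547, 0.3186, -0.0058]
tcp_rot: [-3.141, -0.0, -0.284]
wrist_force: [-0.6, -0.9, 3.7]
gripper_width: 0.0152
```

```bash
python3 -c "
from ang import *
S(); f=wgrab('w43.png',(220,150,440,360),3)"
```

```text
28.15 [ 0.4547  0.3186 -0.0058] [-180.    -0.   -16.3] F [-0.6 -0.9  3.7] M [-0.2   0.22 -0.02] w 15.24 q [-0.86  0.5   0.21  1.97 -0.16  0.68 -2.41]
```

View pics/w43.png

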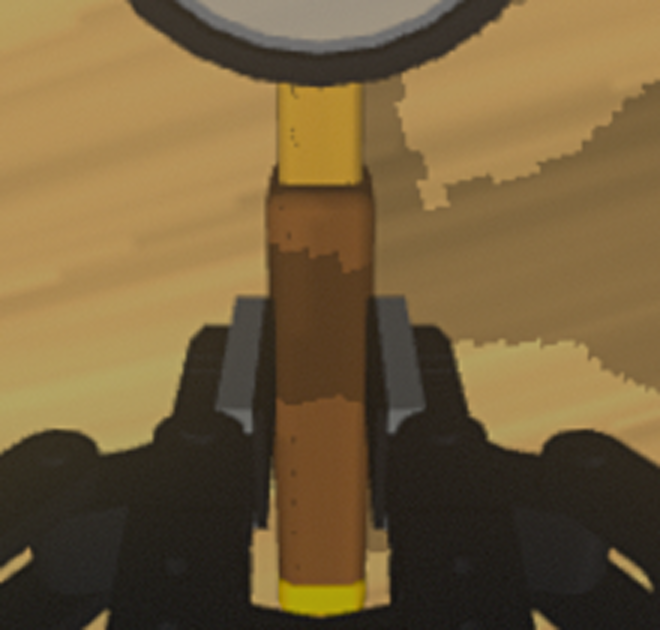

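Stopped on the handle at 15.2 mm, so it's gripped. Lifting.

Call:
{"op": "servo_tool", "data": {
  "steps": [
    {"hand": 0, "tx": 0, "ty": 0, "tz": 0, "turn": 0},
    {"hand": 0, "tx": 0, "ty": 0, "tz": 10, "turn": 0},
    {"hand": 0, "tx": 0, "ty": 0, "tz": 20, "turn": 0},
    {"hand": 0, "tx": 0, "ty": 0, "tz": 30, "turn": 0},
    {"hand": 0, "tx": 0, "ty": 0, "tz": 30, "turn": 0},
    {"hand": 0, "tx": 0, "ty": 0, "tz": 0, "turn": 0}
  ]
}}

```text
time: 28.8
position: [0.4579, 0.3209, 0.0885]
tcp_rot: [-3.133, -0.005, -0.284]
wrist_force: [1.0, 0.4, -0.0]
gripper_width: 0.0156
```

```bash
python3 -c "
from ang import *
S(); f=wgrab('w44.png')"
```

```text
28.8 [0.4579 0.3209 0.0885] [-179.5   -0.3  -16.3] F [ 1.   0.4 -0. ] M [ 0.01 -0.05 -0.01] w 15.61 q [-0.89  0.36  0.24  1.94 -0.11  0.85 -2.45]
```

View pics/w44.png

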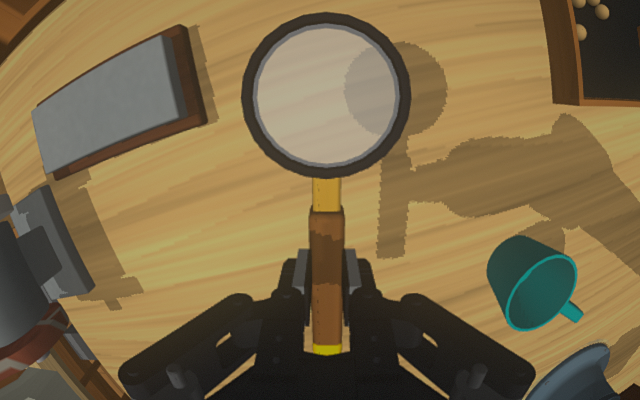

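The loupe is lifted and level, with its lens at (326,95). Carrying it over the tray and up to the mark's height.

Call:
{"op": "servo_tool", "data": {
  "steps": [
    {"hand": 0, "tx": 0, "ty": -10, "tz": 20, "turn": 0},
    {"hand": 0, "tx": 2, "ty": -25, "tz": 25, "turn": 0},
    {"hand": 0, "tx": 3, "ty": -33, "tz": 20, "turn": 0},
    {"hand": 0, "tx": 3, "ty": -33, "tz": 13, "turn": 0},
    {"hand": 0, "tx": 3, "ty": -33, "tz": 0, "turn": 0},
    {"hand": 0, "tx": 3, "ty": -33, "tz": 0, "turn": 0},
    {"hand": 0, "tx": 3, "ty": -33, "tz": 0, "turn": 0},
    {"hand": 0, "tx": 3, "ty": -33, "tz": 0, "turn": 0},
    {"hand": 0, "tx": 3, "ty": -33, "tz": 0, "turn": 0},
    {"hand": 0, "tx": 2, "ty": -25, "tz": 0, "turn": 0},
    {"hand": 0, "tx": 0, "ty": -14, "tz": 0, "turn": 0},
    {"hand": 0, "tx": 0, "ty": 0, "tz": 0, "turn": 0}
  ]
}}

```text
time: 30.05
position: [0.478, 0.0105, 0.1605]
tcp_rot: [3.139, 0.002, -0.289]
wrist_force: [-0.3, 0.7, -0.6]
gripper_width: 0.0151
```

```bash
python3 -c "
from ang import *
S(); f=wgrab('w45.png'); save('scene','s45.png',(230,120,390,260),5)"
```

```text
30.05 [0.478  0.0105 0.1605] [ 1.799e+02  1.000e-01 -1.660e+01] F [-0.3  0.7 -0.6] M [-0.02  0.06 -0.02] w 15.15 q [-0.55  0.11  0.47  2.07 -0.06  0.98 -1.91]
```

View pics/w45.png

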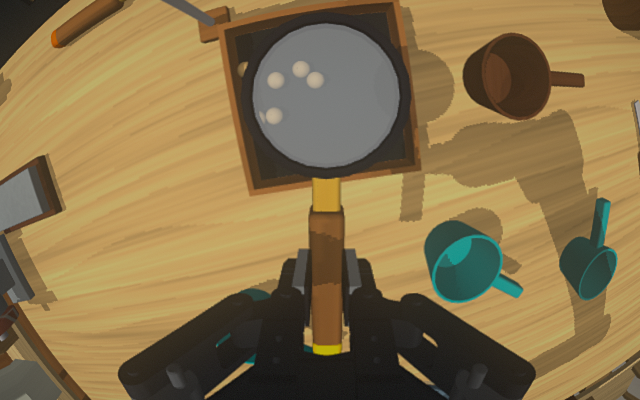

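View pics/s45.png

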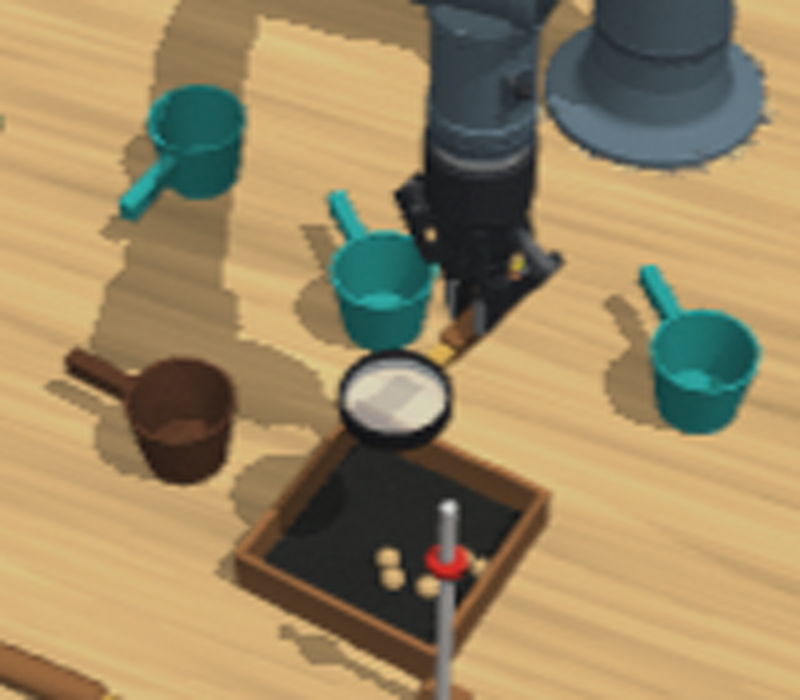

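The lens is at (326,95) in the wrist view and (309,199.6) in the scene. Triangulating it.

```bash
cat > tri.py <<'E'
from h import *; import pickle
def wdir(f,u,v):
    a=wray(f,u,v,0); C=f["W"][:3,3]; d=a-C; return C,d/np.linalg.norm(d)
def sdir(s,u,v):
    C=-np.array(s["R"]).T@np.array(s["t"]); d=ray(s,u,v,0)-C; return C,d/np.linalg.norm(d)
def tri(a,b):
    A=np.eye(3)-np.outer(a[1],a[1]);B=np.eye(3)-np.outer(b[1],b[1])
    X=np.linalg.solve(A+B,A@a[0]+B@b[0]); return X,np.linalg.norm(A@(X-a[0])),np.linalg.norm(B@(X-b[0]))
E
python3 - <<'E'
from tri import *
f=pickle.load(open("w45.png.pkl","rb")); s=pickle.load(open("scene0.pkl","rb"))
print("lens",tri(wdir(f,326,95),sdir(s,309,199.4)))
h=f["st"]["position"]; y=f["st"]["tcp_rot"][2]; L=h+[.086*np.cos(y),.086*np.sin(y),.014]; print("kin",L,proj(s,L),wproj(f,L))
# ring size in wrist -> tilt check: project ring for pitch 0
for p in(-10,0,10):
    P=[]
    for t in(0,np.pi/2,np.pi,-np.pi/2):
        v=np.array([.04*np.cos(t),.04*np.sin(t),0]); off=np.array([.086,0,-.0]) 
        q=Ro.from_euler("y",p,degrees=True).apply(off+v+[0,0,.008]); q=Ro.from_euler("z",y).apply(q)
        P.append(np.round(wproj(f,h+[0,0,.014]+q),0).tolist())
    print(p,P)
# tray in this view
cs=np.array([wray(f,u,v,.04) for u,v in((219,24),(396,2),(420,168),(250,195))]);print("tray",cs.mean(0))
E
```

```text
lens (array([ 0.55939116, -0.0133865 ,  0.1738682 ]), np.float64(0.0007285120622118502), np.float64(0.0007285120622118832))
kin [ 0.56046677 -0.01400482  0.17450822] (np.float64(308.49610853868455), np.float64(199.44115218257966)) (np.float64(325.41908752503315), np.float64(93.44312231110649))
-10 [[326.0, 1.0], [230.0, 102.0], [325.0, 187.0], [421.0, 102.0]]
0 [[325.0, 9.0], [239.0, 96.0], [325.0, 178.0], [412.0, 96.0]]
10 [[325.0, 21.0], [247.0, 96.0], [325.0, 173.0], [404.0, 96.0]]
tray [ 0.56364011 -0.01061958  0.04      ]
```

Call:
{"op": "servo_tool", "data": {
  "steps": [
    {"hand": 0, "tx": 2, "ty": 1, "tz": 4, "turn": 0},
    {"hand": 0, "tx": 3, "ty": 2, "tz": 5, "turn": 0},
    {"hand": 0, "tx": 0, "ty": 0, "tz": 0, "turn": 0},
    {"hand": 0, "tx": 0, "ty": 0, "tz": 0, "turn": 0},
    {"hand": 0, "tx": 0, "ty": 0, "tz": 0, "turn": 0},
    {"hand": 0, "tx": 0, "ty": 0, "tz": 0, "turn": 0},
    {"hand": 0, "tx": 0, "ty": 0, "tz": 0, "turn": 0}
  ]
}}

```text
time: 30.85
position: [0.4844, 0.0164, 0.1708]
tcp_rot: [3.142, 0.0, -0.284]
wrist_force: [-0.3, -0.2, -1.3]
gripper_width: 0.0153
```

```bash
python3 -c "
from ang import *
S(); f=wgrab('w46.png'); save('scene','s46.png',(260,180,340,250),9); save('top','t46.png',(260,100,460,250),4)"
```

```text
30.85 [0.4844 0.0164 0.1708] [180.    0.  -16.3] F [-0.3 -0.2 -1.3] M [-0.02  0.03 -0.  ] w 15.26 q [-0.56  0.11  0.47  2.04 -0.06  1.   -1.91]
```

View pics/w46.png

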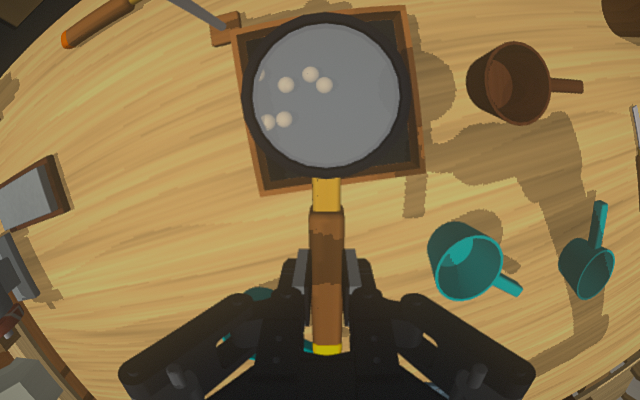

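View pics/s46.png

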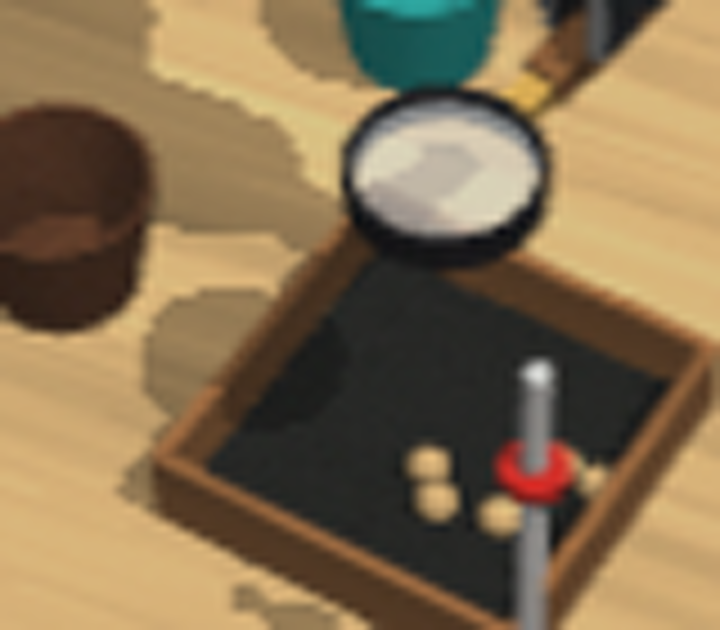

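View pics/t46.png

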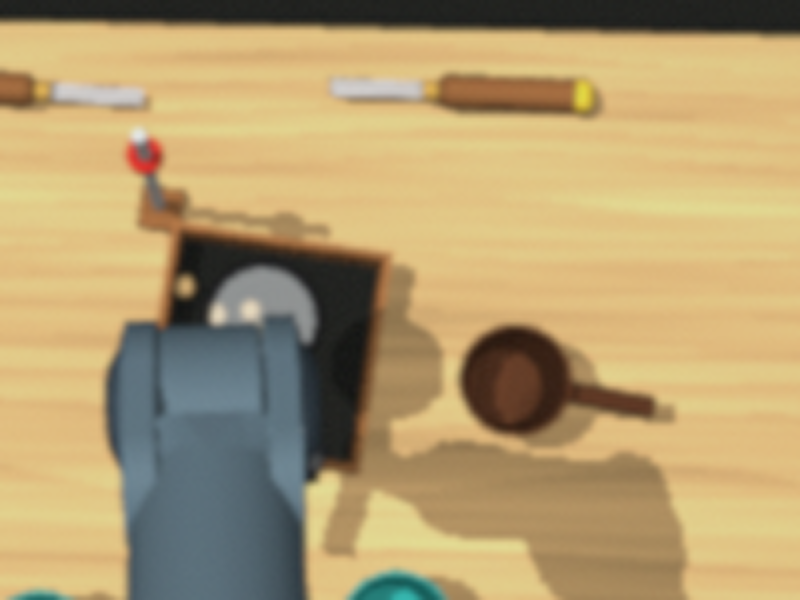

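```bash
python3 - <<'E'
from tri import *
f=pickle.load(open("w46.png.pkl","rb")); s=pickle.load(open("scene0.pkl","rb"))
print("lens",tri(wdir(f,326,95),sdir(s,309.6,199.4)))
h=f["st"]["position"]; y=f["st"]["tcp_rot"][2]; print("kin",h+[.086*np.cos(y),.086*np.sin(y),.014])
st=r.read_state(); print(st["position"],np.abs(st["qvel"]).max())
E
```

```text
lens (array([ 0.5660503 , -0.00762644,  0.18383915]), np.float64(0.0001276749522171448), np.float64(0.0001276749522171152))
kin [ 0.56692162 -0.00766695  0.18482963]
[0.48445394 0.01637109 0.1708797 ] 0.0015762573641675353
```

The lens is at (0.566, -0.008, 0.184). The target is tray mid (0.566, -0.010) and mark height about 0.183. The arm is at rest, so I'm handing in.

```bash
python3 -c "
from h import *
print(r.close_job()); S()"
```

```text
the job is handed in; nothing more can be done
None
the job is handed in; nothing more can be done
```

I did every part of the task and handed the job in about 31 s into the 58 s limit; no verdict was reported.

**Pouring:** The tool can't be tilted, so I eased the grip and let the cup droop about its handle. I finished the tip by rolling it over the tray's near wall, to about 95°. All six beads ended up in the tray while the cup was still held.

**Standing the cup up:** I pressed the cup against the tray wall and then the bench to bring it upright, then let it go. It stands upright and free in the last pictures.

**Loupe:** The first grasp closed above the handle and missed. I went lower, and the second one held.

**Last checks before handing in:**

| Check | Measured | Target |
|---|---|---|
| Lens position (horizontal) | (0.566, -0.008) m | tray mid (0.566, -0.010) m |
| Lens height | 0.184 m | red mark, about 0.183 m |
| Lens tilt | about 0–4° by ring shape | under 10° |
| Joint speed | about 0.002 rad/s | at rest |
| Beads in tray | six seen | six |

- **Mark height:** it rests mainly on the scene camera. The top camera is much less sensitive and read nearer 0.17–0.176 m, which still falls roughly within the 12 mm tolerance.
- **Beads:** one was only partly visible behind the lens rim in the last wrist picture.
- **Handle slip:** the cup's handle slid about 20 mm in the pads during the pour. It reseated when I eased the grip, before the beads came out.

I didn't touch the gouges, mallet, stone or turquoise cups on purpose, and saw none of them move. I didn't re-measure their positions.

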